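Pull the orange key cap off the keypad and park it on the rack

ROBOT

A 6-joint arm with a two-finger parallel gripper is mounted at the origin on a cart in front of the work surface, level with it; the furniture and walls round the work are solid. World frame = base frame: x ahead of the robot, y to its left, z up, the work surface at z = 0. Lengths are in m, angles in rad, forces in N, time in s.
With the tool pointing down it reaches from about 0.3 to 0.875 m from the base axis. Payload 6.4 kg.
Tool frame: the origin (TCP) lies midway between the tips of the shut fingers; the grasp point (between the pads) lies 19 mm behind it; z points along the fingers, y is the direction in which the jaws open and shut (so a half turn about z gives the same grasp; the last joint's range is limited). The gripper opens to 85 mm and grips with 20 to 120 N. Pads are 22 mm wide; open, the fingers measure 114 mm over their backs; the gripper's body (76 mm by 85 mm) begins 54 mm behind the grasp point. The pads swing forward as they close: fully open they stand 13 mm farther back than shut.
Start: joints at [0.985, 0.181, 1.607, -0, 1.354, -0.206], TCP at [0.213, 0.534, 0.231] pointing down, gripper open.
Joint ranges: [-2.99, 2.99], [-0.89, 2.07], [0.3, 2.58], [-1.14, 4.28], [0, 2.63], [-3.12, 3.12]. Speed limits (rad/s): [2.57, 2.57, 3.01, 3.14, 3.14, 3.14].

INTERFACE

Orientations are given as a unit quaternion [w, x, y, z].
In Python, from bench import get_obs, camera, hand_in gives the robot as it stands.
- The arm moves only by the tool drive_tool, never from a script. Its argument "deltas" is a list of rows, each a list of 2 entries, a list of its own where there are three numbers: the shift along the world's x, y, z in m, then the turn about the world's z in rad. A call has 1 to 10 rows; each row shifts and turns the pose as measured when the row begins; what a row does not reach is not made up. A row lasts 1/10 s, in which the tool goes at most 50 mm and 8.59 degrees, less where a joint would pass 70% of its speed; a pose out of reach is approached as far as the arm can. A call is refused whole if a number of a shift passes 0.05 or a number of a turn 0.15, either way. A call with a gripper value outside its range is refused whole. "gripper" is the opening, from 0 (shut) to 1 (fully open), set as the call begins (left out, the last holds). The fingers move at their own pace and stop on an object; the grip force is fixed at half the most. Time passes only in rows, so rows that do not move let the fingers close. It gives the time, the measured TCP pose, the force and the opening at its end, in the units of the state.
- get_obs(): the state, without advancing time (a new reading comes with each control period).
- camera(name): name is "scene" or "side" or "wrist"; returns a dict with "frame" (384x512x3 uint8, red, green, blue), "fx", "fy", "cx", "cy" (pixels), "eye" and "attitude" of the camera in the world. Camera axes: x right, y down, z forward; pixel columns grow to the right and rows downward; lengths in m; the calibration is good to about 2 mm. A picture is of the moment at which its call begins. There is no depth.
- hand_in(): hands the job in, once; it reports no verdict.
The state is a dict: "time_s": time; "q": joint angles; "dq": joint speeds; "joint_efforts": joint torques, N m; "eef_pos": TCP position; "eef_rot": TCP orientation; "wrist_force": force on the tool from outside, world axes, zero at the start; "torque": the same for the moment, N m; "opening": opening from 0.0 (shut) to 1.0 (fully open).
Only numpy, scipy, OpenCV 4.12 (cv2) and the standard library are available. Lean on these libraries where they do the work, as an engineer would, in place of code of your own. Each camera call takes 0.05 s, during which the arm holds its last target.

TASK

The cap of the orange key has to come off the keypad for cleaning: slide the steel fork of the cap puller under it from the front until it is fully home, that is, resting lightly on the keypad's deck with its back stop lightly pressed against the cap, pause so for a moment, and pull straight up, without rocking, until the cap pops off. Never take the cap in the fingers, and press nowhere hard. Carry it on the fork to the rack, hang it level on the empty post, draw the fork out from under it and stand the puller upright on the desk again, leaving the other caps and everything else as they are.

Things in the scene. Friction and masses are not known exactly. Their poses are not given: they have to be found in the camera images.
- keypad: Low dark keypad fixed to the desk, 110 x 188 mm. Origin: centre of its underside; x points away from the user, y left, z up. Its flat deck is 16 mm above the desk. Three keys in a row at x = +16, y = +60, +20, -20 mm; a dial 28 mm across, 12 mm high at x = +16, y = -66. The deck from x = -52 to the caps' front faces at x = +4 mm is bare. Keys sink up to 3 mm when pressed (2 N).
- orange_cap_center (a point): Centre (half-way up) of the orange key cap: hollow, 24 x 24 x 13 mm, 12 g, on any one of the three keys, axes parallel to the keypad's. Its lower rim is 5 mm above the deck; under it stands only a 12 mm square shank. Spring jaws hold it: it snaps off at an upward pull of about 6 to 12 N, within the first 2 to 3 mm.
- grey_cap_a_center (a point): Centre of a dark grey cap of the same size on another key; stays on.
- grey_cap_b_center (a point): Centre of the other dark grey cap of the same size; stays on.
- puller_grip (a point): Centre of the puller's grip, a blue-green block 24 mm (x) by 14 mm (y, the way to grip it), 64 mm high, 72 mm above the puller's underside. The puller is 104 mm high, 90 g, and stands upright on its own steel fork. Its x axis points out of the fork's open mouth (the way the fork is pushed under a cap), z up.
- puller_fork (a point): Middle of the fork on the grip's axis, 3 mm above the puller's underside, level with the tops of the two lips; axes as the grip's. Lips: 3 mm thick, from x = -14 to +13.5 mm, 18 mm apart, noses rounded. Legs 27 mm apart inside, 33 outside; flared mouth 38 mm wide, to x = +19 mm. Bridge 25 mm above the underside.
- puller_stop (a point): Middle of the front face of the fork's back stop, at x = -12 mm from the fork's middle, 16 mm above the underside; the stop is 20 mm high and starts 6 mm above the underside. A cap that touches it is fully home, its centre over the fork's middle.
- rack_post (a point): Top centre of the rack's empty post, 13 mm square, 20 mm high on a pale 5 mm base plate (72 mm along x, 112 mm along y) fixed to the desk. x away from the user, y left, z up. A cap hung on it rests with its inside ceiling, 10.5 mm above its rim, on the post's top, its rim 9.5 mm above the plate. A black spare cap sits on the other post, 52 mm to the left.
- sticky_center (a point): Centre of a pale block of sticky notes, 76 x 77 x 11 mm; leave it.
- eraser_center (a point): Centre of a blue and white eraser, 20 x 44 x 12 mm; leave it.
- usb_center (a point): Centre of a black USB stick, 18 x 48 x 8 mm; leave it.
Things that resemble listed ones, but are neither listed nor needed, are in the scene too. Several things look just like the keypad: the one meant starts farthest to the robot's right.

How it is judged:
On the way, in this order (a step that is already met when the one before it is completed fails the run):
1. the fork is fully home under the orange cap, which is still snapped on its key: it rests on the deck (over 0.4 N) and its back stop presses on the cap (over 0.4 N) (x of orange_cap_center in the frame of puller_fork between -0.004 and 0.0035 m and y of orange_cap_center in the frame of puller_fork between -0.004 and 0.004 m and z of orange_cap_center in the frame of puller_fork between 0.004 and 0.0105 m and z of orange_cap_center in the frame of keypad below 0.0292 m and contact force between puller and keypad above 0.4 N and contact force between puller and orange_cap above 0.4 N and angle between the x axis of puller_fork and the x axis of keypad, either way round below 0.12 rad), for 0.15 s.
2. the cap has popped off and rides on the fork, clear above the keypad (x of orange_cap_center in the frame of puller_fork between -0.004 and 0.0035 m and y of orange_cap_center in the frame of puller_fork between -0.004 and 0.004 m and z of orange_cap_center in the frame of puller_fork between 0.004 and 0.0105 m and z of orange_cap_center in the frame of keypad above 0.055 m), for 0.2 s.
3. the cap hangs on the empty post with the fork drawn out from under it (horizontal distance between orange_cap_center and rack_post below 0.006 m and z of orange_cap_center in the frame of rack_post between -0.006 and -0.002 m and horizontal distance between orange_cap_center and puller_fork above 0.028 m), for 0.2 s.
At the end, for the whole second after the job is handed in: The orange cap hangs level (within 7 degrees) on the rack's empty post, centred within 6 mm and down on it within 2 mm; the puller stands upright on the desk itself (within 7 degrees), let go; the grey caps are on their keys within 3 mm; all at rest (horizontal distance between orange_cap_center and rack_post below 0.006 m and z of orange_cap_center in the frame of rack_post between -0.006 and -0.002 m and angle between each of orange_cap_center, puller_fork's own z axis and vertical below 0.12 rad and linear speed of each of orange_cap, puller below 0.02 m/s and height (world z) of puller_fork between -0.002 and 0.008 m and distance of each of grey_cap_a_center, grey_cap_b_center from where it was at the start of the episode below 0.003 m); the robot touches nothing.
It fails at once if the puller presses on the keypad or the rack with more than 20 N (contact force between puller and keypad above 20 N or contact force between puller and rack above 20 N).
It fails at once if the puller loads the orange cap with more than 20 N (contact force between puller and orange_cap above 20 N).
It fails at once if the orange cap is tipped by more than 17 degrees (angle between orange_cap_center's own z axis and vertical above 0.3 rad).
It fails at once if the fingers handle the orange cap (contact force between the fingers and orange_cap above 0.5 N).
It fails at once if a grey cap is moved by more than 4 mm, or the sticky notes, eraser or USB stick by more than 15 mm (distance of any of grey_cap_a_center, grey_cap_b_center from where it was at the start of the episode above 0.004 m or distance of any of sticky_center, eraser_center, usb_center from where it was at the start of the episode above 0.015 m).
It also fails if it takes over 72 s, if anything falls off the work surface, if the arm or the gripper's body presses on something with over 40 N, if the wrist force passes 120 N, or if a joint passes its speed limit or range.

## Working session

There is one attempt and no reset: what is moved stays moved. The work goes in short steps, Python scripts to look and compute and a tool call to move; the robot and the scene stay as the last step left them, time stands still between calls to the robot, and variables do not carry over. Pictures are saved under pics/ and viewed, and the job is handed in when it is done.

Besides the shell and the picture viewer there is one more tool, called after "Emit:" by a JSON object that holds its "api" and its "payload", one argument or row to a line. drive_tool: Moves the arm, as the interface text tells. Its arguments: {"type":"object","properties":{"deltas":{"type":"array","items":{"type":"array"}},"gripper":{"type":"number"}},"required":["deltas"]}

```bash
mkdir -p pics; ls; cat > h.py <<'E'
import numpy as np, cv2, json
from scipy.spatial.transform import Rotation as R
from bench import get_obs, camera
def snap(name,fn):
    c=camera(name); cv2.imwrite('pics/'+fn+'.png',c['frame'][:,:,::-1])
    np.savez('pics/'+fn+'.npz',**{k:np.array(v) for k,v in c.items()})
    return c
def load(fn): return np.load('pics/'+fn+'.npz')
def rot(c):
    a=np.array(c['attitude'],float)
    return a if a.shape==(3,3) else R.from_quat(a[[1,2,3,0]]).as_matrix()
def ray(c,u,v):
    d=np.array([(u-c['cx'])/c['fx'],(v-c['cy'])/c['fy'],1.0]); return np.array(c['eye'],float),rot(c)@d
def onz(c,u,v,z):
    e,d=ray(c,u,v); return e+d*(z-e[2])/d[2]
def proj(c,p):
    q=rot(c).T@(np.array(p,float)-c['eye']); return np.array([c['cx']+c['fx']*q[0]/q[2],c['cy']+c['fy']*q[1]/q[2]])
def tri(c1,p1,c2,p2):
    e1,d1=ray(c1,*p1);e2,d2=ray(c2,*p2)
    A=np.stack([d1,-d2],1);t=np.linalg.lstsq(A,e2-e1,rcond=None)[0]
    a=e1+d1*t[0];b=e2+d2*t[1];return (a+b)/2,np.linalg.norm(a-b)
E
python3 - <<'E'
from h import *
for n in ['scene','side','wrist']:
    c=snap(n,n+'0'); print(n,c['eye'],c['attitude'],c['fx'],c['cx'],c['cy'])
print(get_obs())
E
```

```text
pics
scene [-0.09301559  0.46284954  0.51201929] [ 0.21421834 -0.37830676  0.76760055 -0.47093937] 361.724265713702 256.93002217274517 191.31204075286428
side [ 0.17686626 -0.98887324  0.45388488] [-0.55191629  0.80675831 -0.16735104  0.12854212] 390.84570690141095 253.4341310098071 195.2270120961545
wrist [0.1397599  0.56268333 0.37249774] [0.12956846 0.81775238 0.5540025  0.08703036] 278.9791052551185 256.77571824876156 186.85332027555455
{'time_s': 0.15, 'q': array([ 9.84714147e-01,  1.81390427e-01,  1.60774488e+00, -2.62857307e-05,
        1.35378908e+00, -2.06299164e-01]), 'dq': array([ 0.00038961, -0.00136196, -0.00198286,  0.00047257,  0.00043208,
        0.00101874]), 'joint_efforts': array([ 1.41199175e-04, -4.45266831e+01, -3.51692712e+01, -3.14131548e-04,
        5.93849458e-03, -7.15557439e-05]), 'eef_pos': array([0.21292488, 0.53368619, 0.23059599]), 'eef_rot': array([-2.45123008e-04,  1.88749525e-01,  9.82025037e-01, -6.19237309e-04]), 'wrist_force': array([-0.46459488, -1.05948804, -0.78529417]), 'torque': array([-0.00682513, -0.04849543, -0.01945018]), 'opening': 0.9996912931733506}
```

View pics/scene0.png

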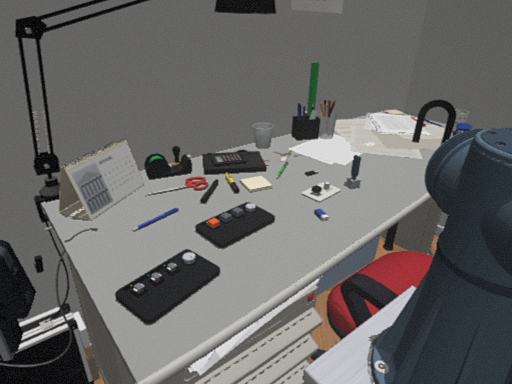

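View pics/side0.png

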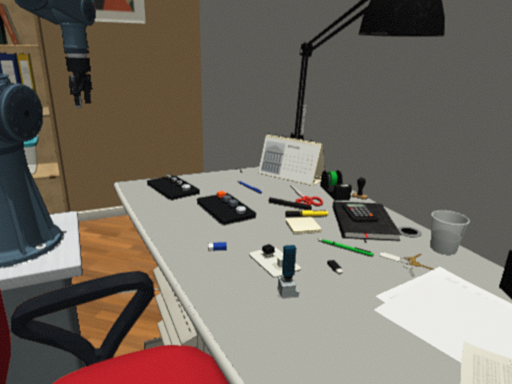

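View pics/wrist0.png

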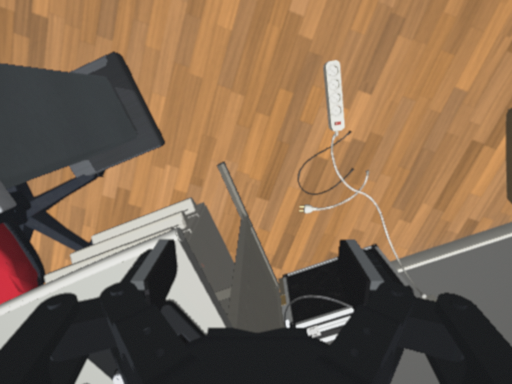

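The scene view shows two keypads. One is at scene px (168,283), all grey and to the robot's left. The other is at (235,224) with an orange cap at (213,222), and it lies farther right. The rack is at (321,192) and the puller at (354,172). I'll take close crops of these next.

```bash
python3 - <<'E'
from h import *
a=cv2.imread('pics/scene0.png');b=cv2.imread('pics/side0.png')
s=cv2.resize(a[140:260,180:380],None,fx=4,fy=4,interpolation=cv2.INTER_CUBIC);cv2.imwrite('pics/c1.png',s)
s=cv2.resize(b[170:310,180:360],None,fx=4,fy=4,interpolation=cv2.INTER_CUBIC);cv2.imwrite('pics/c2.png',s)
c=load('scene0');d=load('side0')
for n,p,z in [('orange',(213,222),.03),('dial',(250,208),.025),('rack',(321,192),.005),('pull',(353,187),.0),('pulltop',(356,156),.104),('kp2 dial',(190,258),.025),('eraser',(321,214),.006),('usb',(312,172),.004),('sticky',(256,184),.01)]:
    print(n,onz(c,*p,z).round(3))
for n,p,z in [('orange',(221,195),.03),('pull',(288,293),0),('pulltop',(289,248),.104),('dial',(241,210),.025)]: print(n,onz(d,*p,z).round(3))
E
```

```text
orange [0.554 0.07  0.03 ]
dial [ 0.561 -0.051  0.025]
rack [ 0.538 -0.305  0.005]
pull [ 0.508 -0.422  0.   ]
pulltop [ 0.514 -0.419  0.104]
kp2 dial [0.469 0.181 0.025]
eraser [ 0.448 -0.207  0.006]
usb [ 0.658 -0.391  0.004]
sticky [ 0.687 -0.171  0.01 ]
orange [0.551 0.052 0.03 ]
pull [ 0.516 -0.429  0.   ]
pulltop [ 0.509 -0.433  0.104]
dial [ 0.567 -0.065  0.025]
```

View pics/c1.png

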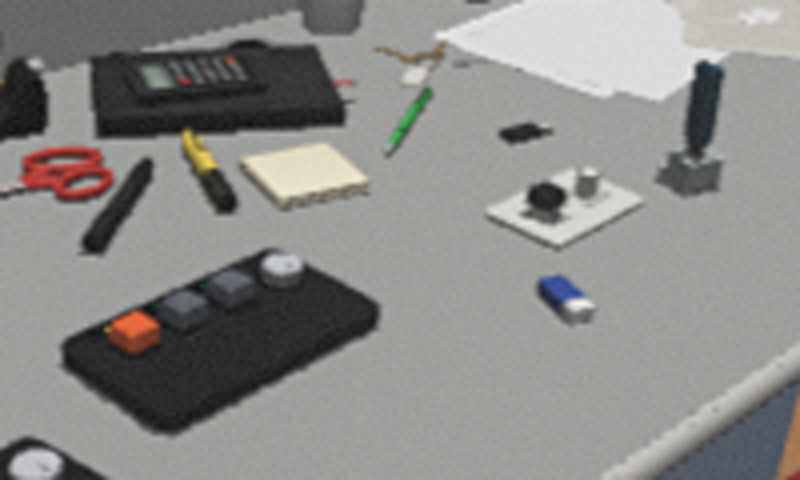

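View pics/c2.png

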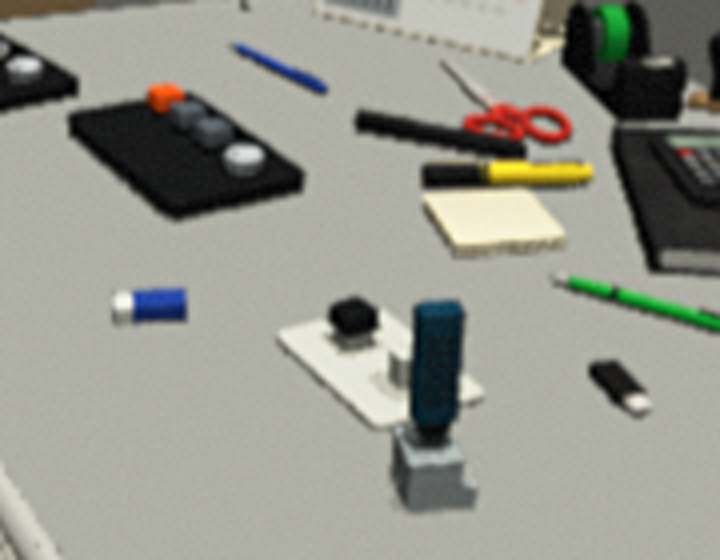

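Crop confirms the choice: orange cap at scene px (213,222) is the leftmost key of the right-hand keypad. Next I'll work out the wrist camera's mounting.

```bash
cat >> h.py <<'E'
def tool(o):
    q=np.array(o['eef_rot']); return R.from_quat(q[[1,2,3,0]]).as_matrix(), np.array(o['eef_pos'])
E
python3 - <<'E'
from h import *
o=get_obs();T,p=tool(o);c=load('wrist0')
print(T.round(3)); print('cam in tool',(T.T@(c['eye']-p)).round(4)); print((T.T@rot(c)).round(3))
E
```

```text
[[-0.929  0.371 -0.001]
 [ 0.371  0.929 -0.001]
 [ 0.    -0.001 -1.   ]]
cam in tool [ 0.0787 -0.0004 -0.1419]
[[-0.    -0.951 -0.309]
 [ 1.    -0.    -0.   ]
 [-0.    -0.309  0.951]]
```

Emit:
{"api": "drive_tool", "payload": {
  "deltas": [
    [[0.016,-0.03,0.005],-0.149],
    [[0.016,-0.03,0.005],-0.149],
    [[0.016,-0.03,0.005],-0.149],
    [[0.016,-0.03,0.005],-0.149],
    [[0.016,-0.03,0.005],-0.149],
    [[0.016,-0.03,0.005],-0.149],
    [[0.016,-0.03,0],-0.149],
    [[0.016,-0.03,0],-0.149],
    [[0.016,-0.03,0],-0.149],
    [[0.016,-0.03,0],-0.149]
  ]
}}

```text
time_s: 1.15
eef_pos: [0.3732, 0.224, 0.2587]
eef_rot: [-0.002, 0.808, 0.589, -0.001]
wrist_force: [0.1, 0.6, 0.6]
opening: 0.998
```

Emit:
{"api": "drive_tool", "payload": {
  "deltas": [
    [[0.016,-0.03,0],-0.149],
    [[0.016,-0.03,0],-0.149],
    [[0.016,-0.03,0],-0.149],
    [[0.016,-0.03,0],-0.149],
    [[0.016,-0.03,0],-0.149],
    [[0.016,-0.03,0],-0.149],
    [[0.016,-0.03,0],-0.149],
    [[0.016,-0.03,0],-0.149],
    [[0,0,0],0]
  ]
}}

```text
time_s: 2.05
eef_pos: [0.5047, -0.0305, 0.2573]
eef_rot: [-0.002, 1.0, 0.026, 0.0]
wrist_force: [-0.4, 0.1, -0.1]
opening: 0.998
```

```bash
python3 - <<'E'
from h import *
c=snap('wrist','w1');o=get_obs();T,p=tool(o);print(T.round(3),p,o['q'].round(2),o['time_s'],o['wrist_force'])
E
```

```text
[[ 0.998  0.055 -0.   ]
 [ 0.055 -0.998  0.006]
 [-0.    -0.006 -1.   ]] [ 0.50384986 -0.02885642  0.2570908 ] [-0.3  -0.    1.75  0.01  1.39  1.22] 2.1 [-1.13063749 -0.14781866 -0.01287702]
```

View pics/w1.png

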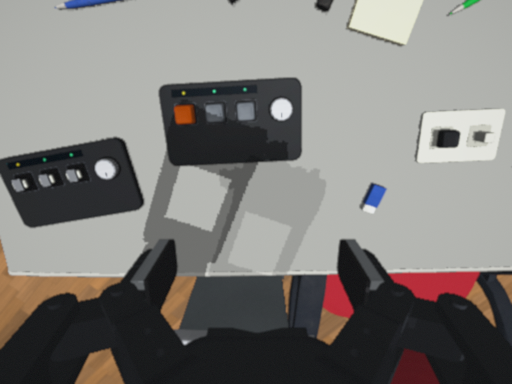

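The wrist view shows the keypad at (231,120) with the orange cap at (184,114), grey caps at (215,113) and (246,111), and the dial at (281,109). The rack is at (460,136), with the black spare at (447,138) and the empty post at (484,136). I'll measure these with masks.

```bash
cat >> h.py <<'E'
def blobs(m,mn=30,box=None):
    m=m.astype(np.uint8)
    if box: z=np.zeros_like(m);x0,y0,x1,y1=box;z[y0:y1,x0:x1]=m[y0:y1,x0:x1];m=z
    n,l,s,c=cv2.connectedComponentsWithStats(m)
    return [(s[i,4],c[i].round(1),l==i) for i in range(1,n) if s[i,4]>=mn]
E
python3 - <<'E'
from h import *
c=load('w1');f=c['frame'];hsv=cv2.cvtColor(f,cv2.COLOR_RGB2HSV)
kp=(hsv[...,2]<70)
def rect(m,z):
    cn=max(cv2.findContours(m.astype(np.uint8),0,1)[0],key=cv2.contourArea);h=cv2.convexHull(cn)[:,0]
    P=np.array([onz(c,u,v,z)[:2] for u,v in h],np.float32)
    (cx,cy),(w,hh),a=cv2.minAreaRect(P*1000); return cx,cy,w,hh,a
for z in (.0,.016): 
  m=np.zeros((384,512),bool);m[70:172,155:310]=(hsv[70:172,155:310,2]<75)
  print('kp',z,np.round(rect(m,z),2))
for a,b,_ in blobs((hsv[...,0]<15)&(hsv[...,1]>150)&(hsv[...,2]>90),30,(160,80,310,160)): print('orange',a,b,onz(c,*b,.034).round(4))
g=(hsv[...,2]>85)
for a,b,_ in blobs(g,30,(165,98,298,160)): print('blob',a,b,onz(c,*b,.034).round(4),onz(c,*b,.028).round(4))
m=np.zeros((384,512),bool);m[95:180,405:512]=hsv[95:180,405:512,2]>190;print('plate',np.round(rect(m,.005),2),hsv[130:142,475:495,2])
s=cv2.resize(f[90:180,400:512,::-1],None,fx=6,fy=6,interpolation=cv2.INTER_CUBIC);cv2.imwrite('pics/c3.png',s)
s=cv2.resize(f[70:175,150:310,::-1],None,fx=5,fy=5,interpolation=cv2.INTER_CUBIC);cv2.imwrite('pics/c4.png',s)
E
```

```text
kp 0.0 [545.88   7.82 112.62 191.8    5.69]
kp 0.016 [547.41   6.41 108.11 184.12   5.69]
orange 352 [183.6 114. ] [0.5582 0.066  0.034 ]
blob 428 [281.1 109. ] [ 0.5706 -0.0573  0.034 ] [ 0.5704 -0.0577  0.028 ]
blob 294 [245.2 111.1] [ 0.5658 -0.0121  0.034 ] [ 0.5655 -0.0118  0.028 ]
blob 362 [183.7 114. ] [0.5582 0.0659 0.034 ] [0.5578 0.0674 0.028 ]
blob 248 [214.1 111.6] [0.5631 0.0273 0.034 ] [0.5628 0.0282 0.028 ]
blob 51 [165.6 149.3] [0.5117 0.0911 0.034 ] [0.5105 0.0931 0.028 ]
plate [ 545.44 -312.32   72.23  111.56    5.53] [[196 197 192 176 163 161 167 182 187 191 195 197 197 196 200 210 222 227
  228 227]
 [158 154 148 129 116 114 120 138 143 148 155 158 159 166 176 192 214 221
  223 225]
 [112 101  96  89  85  87  89  96  97 101 109 121 129 138 149 163 179 191
  204 218]
 [ 91  78  75  77  77  79  79  80  80  83 109 151 174 183 189 194 199 204
  212 220]
 [ 88  75  74  75  76  76  77  76  76  87 133 188 217 222 224 224 224 223
  224 226]
 [ 84  75  75  75  76  75  76  75  74  94 151 206 225 228 228 227 228 227
  227 225]
 [ 82  75  76  76  75  76  74  74  74  99 166 217 227 228 227 227 227 227
  226 223]
 [ 79  75  75  75  76  76  75  74  74 109 177 221 227 228 227 227 227 227
  226 223]
 [ 77  73  75  75  74  75  73  73  80 123 186 222 228 228 228 227 227 228
  226 223]
 [ 83  75  73  72  73  73  73  72  86 139 198 224 228 227 227 227 227 227
  226 225]
 [118 105  99  94  88  79  74  71  92 154 210 226 228 228 228 227 227 226
  224 226]
 [160 162 158 149 137 122 109  99 112 164 210 223 223 225 225 224 222 223
  222 224]]
```

View pics/c3.png

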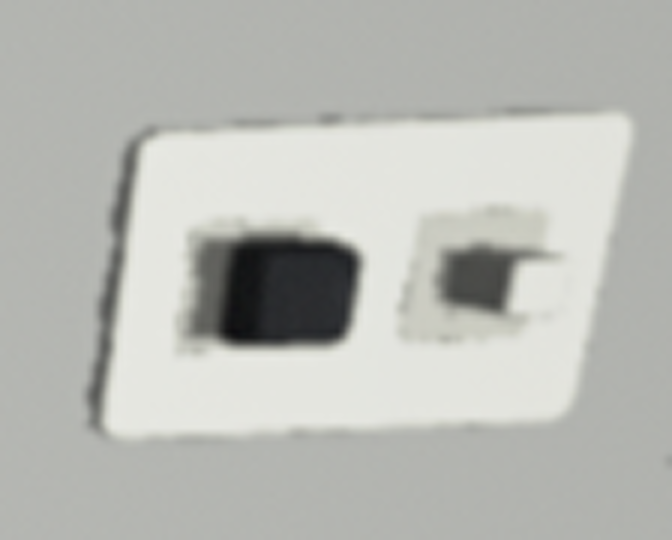

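View pics/c4.png

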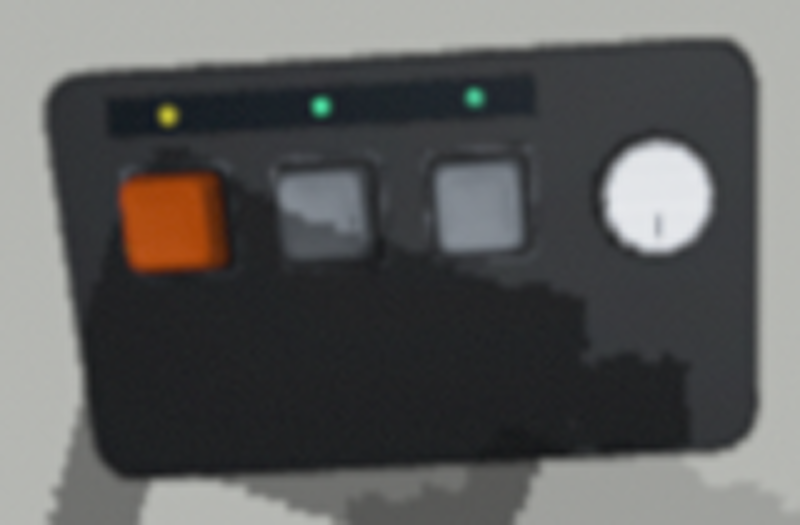

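Emit:
{"api": "drive_tool", "payload": {
  "deltas": [
    [[-0.005,-0.04,0],0.01],
    [[-0.005,-0.04,0],0.01],
    [[-0.005,-0.04,0],0.01],
    [[-0.005,-0.04,0],0.01],
    [[-0.005,-0.04,0],0],
    [[-0.005,-0.04,0],0],
    [[-0.005,-0.04,0],0],
    [[-0.005,-0.04,0],0],
    [[0,-0.03,0],0],
    [[0,0,0],0]
  ]
}}

```text
time_s: 3.1
eef_pos: [0.4596, -0.3778, 0.2554]
eef_rot: [-0.007, 0.998, 0.065, -0.001]
wrist_force: [0.4, -0.3, -0.5]
opening: 0.999
```

```bash
python3 - <<'E'
from h import *
c=snap('wrist','w2');o=get_obs();T,p=tool(o);print(T.round(3),p,o['q'].round(2),o['time_s'],o['wrist_force'])
E
```

```text
[[ 0.991  0.131 -0.004]
 [ 0.131 -0.991  0.014]
 [-0.002 -0.015 -1.   ]] [ 0.45978071 -0.37590356  0.255279  ] [-0.89  0.21  1.52  0.01  1.42  0.55] 3.15 [0.44008357 0.39013123 0.13422649]
```

View pics/w2.png

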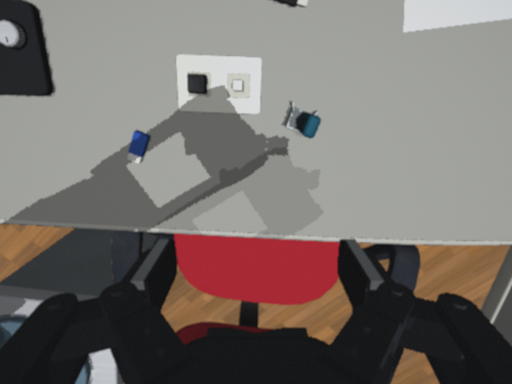

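```bash
python3 - <<'E'
from h import *
c=load('w2');f=c['frame']
s=cv2.resize(f[85:150,265:345,::-1],None,fx=9,fy=9,interpolation=cv2.INTER_CUBIC);cv2.imwrite('pics/c5.png',s)
s=cv2.resize(f[45:125,165:275,::-1],None,fx=7,fy=7,interpolation=cv2.INTER_CUBIC);cv2.imwrite('pics/c6.png',s)
E
```

```text
(no output)
```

View pics/c5.png

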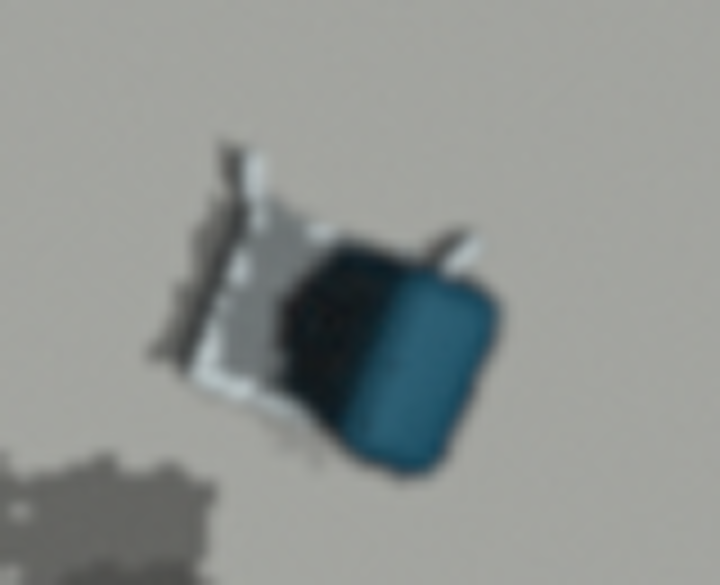

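View pics/c6.png

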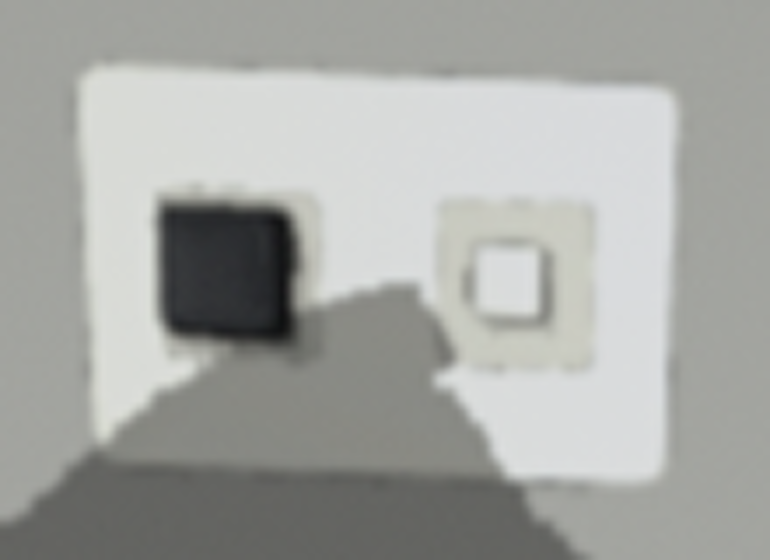

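Puller's flared mouth points up and to the right in the wrist view, so its yaw is about -15°; measuring next.

```bash
python3 - <<'E'
from h import *
c=load('w2');f=c['frame'];hsv=cv2.cvtColor(f,cv2.COLOR_RGB2HSV)
m=(hsv[...,0]>85)&(hsv[...,0]<115)&(hsv[...,1]>110)
def rect(m,z):
    cn=max(cv2.findContours(m.astype(np.uint8),0,1)[0],key=cv2.contourArea);h=cv2.convexHull(cn)[:,0]
    P=np.array([onz(c,u,v,z)[:2] for u,v in h],np.float32)
    return cv2.minAreaRect(P*1000)
for vt in (60,80,100):
  for a,b,M in blobs(m&(hsv[...,2]>vt),30,(285,95,335,145)):
    print(vt,a,b,onz(c,*b,.104).round(4),rect(M,.104))
# flare tips base: crop px /9 + offset
for u,v in [(255,165),(465,248)]:
    u=u/9+265;v=v/9+85
    for z in (.025,.02,0.0): print(u,v,z,onz(c,u,v,z).round(4))
# rect plate
m=np.zeros((384,512),bool);m[45:125,165:275]=(hsv[45:125,165:275,2]>80)&(f[45:125,165:275].astype(int).sum(2)>0)
u,v=510/7+165,282/7+45;print('post top',onz(c,u,v,.025)); 
u,v=225/7+165,270/7+45;print('black cap top',onz(c,u,v,.0275))
C=[(80,70),(677,92),(662,480),(100,445)]
for a,b in C: print(onz(c,a/7+165,b/7+45,.005).round(4))
E
```

```text
60 230 [310.9 125.8] [ 0.5165 -0.4249  0.104 ] ((516.2818603515625, -424.9497375488281), (11.45152759552002, 21.04981803894043), 78.01836395263672)
80 209 [311.3 126.1] [ 0.5162 -0.4254  0.104 ] ((516.1403198242188, -425.32354736328125), (10.659639358520508, 20.864730834960938), 78.69746398925781)
100 131 [311.7 125.7] [ 0.5167 -0.4257  0.104 ] ((516.181884765625, -425.277587890625), (7.927448272705078, 17.796220779418945), 73.58482360839844)
293.3333333333333 103.33333333333333 0.025 [ 0.5352 -0.4122  0.025 ]
293.3333333333333 103.33333333333333 0.02 [ 0.5352 -0.4128  0.02  ]
293.3333333333333 103.33333333333333 0.0 [ 0.535  -0.4151  0.    ]
316.6666666666667 112.55555555555556 0.025 [ 0.5279 -0.4439  0.025 ]
316.6666666666667 112.55555555555556 0.02 [ 0.5277 -0.4449  0.02  ]
316.6666666666667 112.55555555555556 0.0 [ 0.5272 -0.4489  0.    ]
post top [ 0.54760537 -0.33958413  0.025     ]
black cap top [ 0.54297879 -0.28915298  0.0275    ]
[ 0.5743 -0.2556  0.005 ]
[ 0.5847 -0.3648  0.005 ]
[ 0.5159 -0.3713  0.005 ]
[ 0.5082 -0.2621  0.005 ]
```

Emit:
{"api": "drive_tool", "payload": {
  "deltas": [
    [[0.015,-0.015,-0.02],-0.1],
    [[0.015,-0.015,-0.02],-0.1],
    [[0.015,-0.015,-0.02],-0.1],
    [[0.011,-0.004,-0.02],-0.05],
    [[0,0,-0.02],0],
    [[0,0,0],0]
  ]
}}

```text
time_s: 3.75
eef_pos: [0.5214, -0.4132, 0.1533]
eef_rot: [-0.009, 0.994, -0.109, -0.0]
wrist_force: [0.5, 0.2, -1.3]
opening: 1.001
```

```bash
python3 - <<'E'
from h import *
c=snap('wrist','w3');o=get_obs();T,p=tool(o);print(T.round(3),p,o['time_s'])
E
```

```text
[[ 0.976 -0.216  0.003]
 [-0.216 -0.976  0.016]
 [-0.    -0.017 -1.   ]] [ 0.52216298 -0.41377709  0.15519939] 3.8
```

View pics/w3.png

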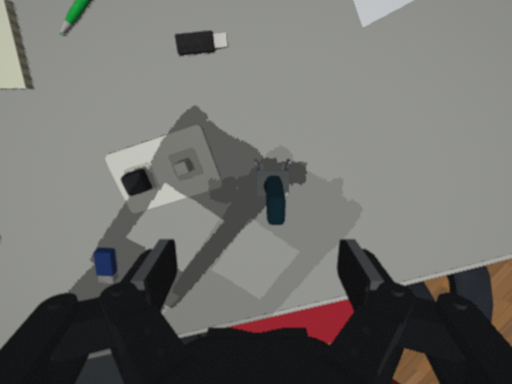

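```bash
python3 - <<'E'
from h import *
c=load('w3');f=c['frame'];o=get_obs();T,p=tool(o)
s=cv2.resize(f[140:240,220:330,::-1],None,fx=7,fy=6,interpolation=cv2.INTER_CUBIC);cv2.imwrite('pics/c7.png',s)
for q in [(.5162,-.4252,.104)]: print(proj(c,q)); d=T.T@(np.array(q)-p);print('in tool',d.round(4))
E
```

```text
[274.86530331 212.37142235]
in tool [-0.0033  0.0133  0.051 ]
```

View pics/c7.png

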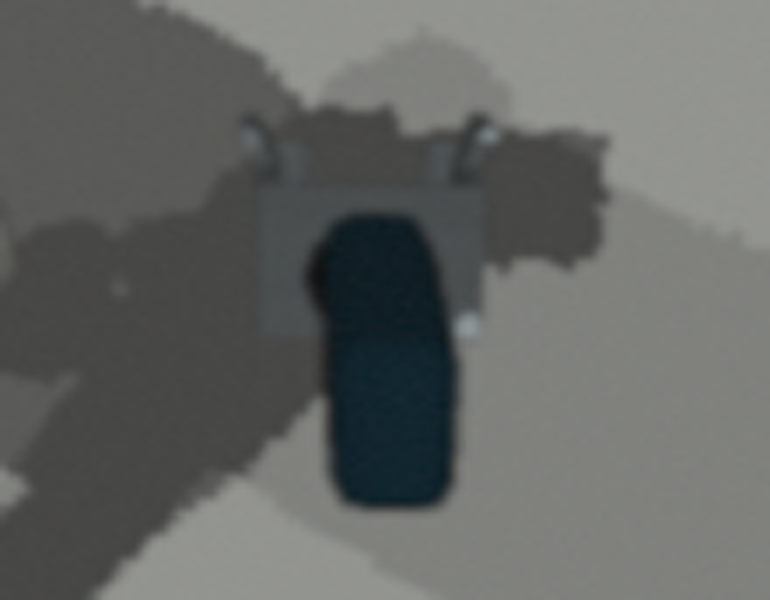

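Emit:
{"api": "drive_tool", "payload": {
  "deltas": [
    [[-0.006,-0.012,0],0],
    [[0,0,-0.03],0],
    [[0,0,-0.03],0],
    [[0,0,-0.03],0],
    [[0,0,-0.01],0],
    [[0,0,0],0]
  ]
}}

```text
time_s: 4.4
eef_pos: [0.5192, -0.4307, 0.0657]
eef_rot: [-0.002, 0.994, -0.105, 0.007]
wrist_force: [-0.3, -1.2, 0.9]
opening: 0.998
```

```bash
python3 - <<'E'
from h import *
c=snap('wrist','w4');o=get_obs();T,p=tool(o);print(T.round(3),p,o['time_s'],o['wrist_force'])
for z in (.104,.072):
  print((T.T@(np.array((.5162,-.4252,z))-p)).round(4))
E
```

```text
[[ 0.978 -0.21   0.015]
 [-0.21  -0.978  0.001]
 [ 0.014 -0.004 -1.   ]] [ 0.51943847 -0.43106488  0.06650905] 4.45 [-0.04024053  1.05147416  0.59099298]
[-0.0039 -0.0052 -0.0375]
[-0.0043 -0.0051 -0.0055]
```

View pics/w4.png

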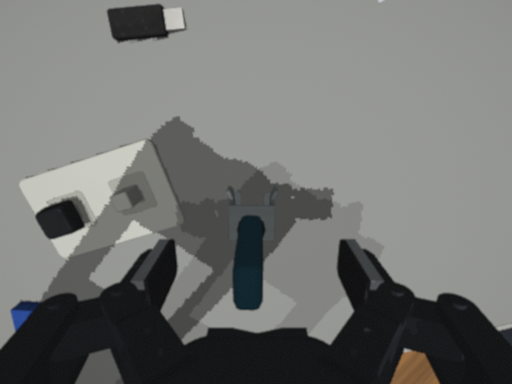

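Emit:
{"api": "drive_tool", "payload": {
  "deltas": [
    [[-0.003,0.006,0],0],
    [[0,0,-0.007],0],
    [[0,0,-0.005],0],
    [[0,0,0],0],
    [[0,0,0],0],
    [[0,0,0],0]
  ]
}}

```text
time_s: 5.05
eef_pos: [0.5188, -0.4276, 0.0606]
eef_rot: [0.002, 0.994, -0.105, 0.011]
wrist_force: [-0.0, -0.4, -0.5]
opening: 1.001
```

```bash
python3 - <<'E'
from h import *
c=snap('wrist','w5');o=get_obs();T,p=tool(o);print(T.round(3),p,o['time_s'],o['wrist_force'],o['dq'].round(3))
for z in (.104,.072):
  print((T.T@(np.array((.5162,-.4252,z))-p)).round(4))
E
```

```text
[[ 0.978 -0.209  0.021]
 [-0.209 -0.978 -0.006]
 [ 0.022  0.002 -1.   ]] [ 0.51879025 -0.42760176  0.06064185] 5.1 [0.05435868 0.30300113 0.35564391] [ 0.001  0.    -0.001  0.001 -0.001 -0.001]
[-0.0021 -0.0017 -0.0434]
[-0.0028 -0.0018 -0.0114]
```

View pics/w5.png

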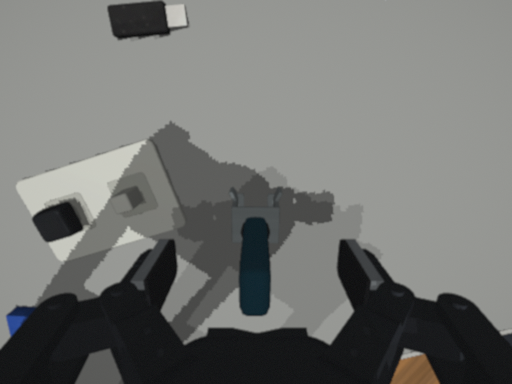

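Emit:
{"api": "drive_tool", "payload": {
  "deltas": [
    [[-0.004,0.003,-0.006],0],
    [[0,0,0],0],
    [[0,0,0],0]
  ]
}}

```text
time_s: 5.4
eef_pos: [0.5144, -0.4243, 0.0541]
eef_rot: [0.002, 0.994, -0.105, 0.011]
wrist_force: [-0.1, -1.0, -0.5]
opening: 1.001
```

Emit:
{"api": "drive_tool", "payload": {
  "deltas": [
    [[0,0,0],0],
    [[0,0,0],0],
    [[0,0,0],0],
    [[0,0,0],0],
    [[0,0,0],0],
    [[0,0,0],0],
    [[0,0,0],0],
    [[0,0,0],0]
  ],
  "gripper": 0
}}

```text
time_s: 6.2
eef_pos: [0.5144, -0.4244, 0.054]
eef_rot: [0.002, 0.994, -0.105, 0.011]
wrist_force: [-0.6, 0.2, -0.5]
opening: 0.156
```

```bash
python3 - <<'E'
from h import *
c=snap('wrist','w6');snap('side','s6');o=get_obs();T,p=tool(o);print(T.round(3),p,o['time_s'],o['wrist_force'],o['torque'],o['opening'])
E
```

```text
[[ 0.978 -0.209  0.021]
 [-0.209 -0.978 -0.006]
 [ 0.022  0.002 -1.   ]] [ 0.51446963 -0.4244141   0.05402992] 6.3 [-0.52354907  0.23088279  0.29580825] [-0.00784872  0.00284411 -0.00872334] 0.15334672166225388
```

View pics/w6.png

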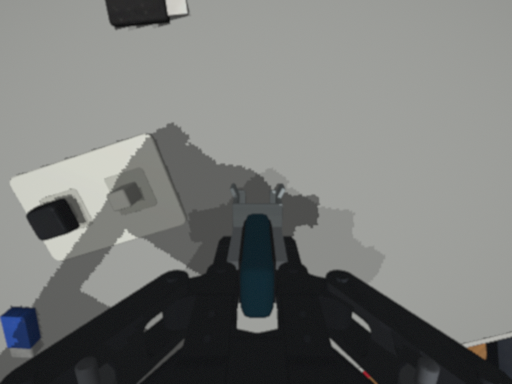

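Emit:
{"api": "drive_tool", "payload": {
  "deltas": [
    [[0,0,0.01],0],
    [[0,0,0.02],0],
    [[0,0,0.02],0],
    [[0,0,0.02],0],
    [[0,0,0.02],0],
    [[0,0,0.01],0],
    [[0,0,0],0],
    [[0,0,0],0]
  ]
}}

```text
time_s: 7.1
eef_pos: [0.5134, -0.423, 0.1594]
eef_rot: [0.001, 0.994, -0.105, 0.01]
wrist_force: [-0.1, -0.2, -1.5]
opening: 0.16
```

```bash
python3 - <<'E'
from h import *
snap('wrist','w7');o=get_obs();T,p=tool(o);print(T.round(3),p,o['time_s'],o['wrist_force'],o['torque'],o['opening'])
E
```

```text
[[ 0.978 -0.209  0.02 ]
 [-0.209 -0.978 -0.004]
 [ 0.02   0.    -1.   ]] [ 0.51332397 -0.42298245  0.15920387] 7.15 [-0.19591639  0.19391737 -0.40545289] [-0.02845674  0.02167357  0.01589799] 0.1527717318465384
```

View pics/w7.png

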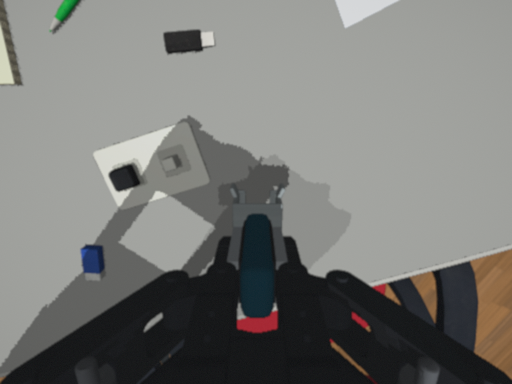

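Held and lifted, with the puller's place in the hand unchanged. On to the keypad.

Emit:
{"api": "drive_tool", "payload": {
  "deltas": [
    [[0,0.015,0],0.02],
    [[0,0.03,0],0.03],
    [[0,0.03,0],0.03],
    [[0,0.03,0],0.03],
    [[0,0.03,0],0.03],
    [[0,0.03,0],0.03],
    [[0,0.03,0],0.03],
    [[0,0.03,0],0.03],
    [[0,0.03,0],0.03],
    [[0,0.03,0],0.03]
  ]
}}

```text
time_s: 8.15
eef_pos: [0.5036, -0.1179, 0.1465]
eef_rot: [-0.007, 0.999, 0.048, 0.002]
wrist_force: [0.6, 0.8, -1.1]
opening: 0.158
```

Emit:
{"api": "drive_tool", "payload": {
  "deltas": [
    [[0,0.03,0],0.01],
    [[0,0.03,0],0.01],
    [[0,0.03,0],0],
    [[0,0.03,0],0],
    [[0,0.03,0],0],
    [[0,0.015,0],0],
    [[0,0,0],0],
    [[0,0,0],0]
  ]
}}

```text
time_s: 8.95
eef_pos: [0.4911, 0.0654, 0.1382]
eef_rot: [-0.011, 0.998, 0.066, -0.006]
wrist_force: [-0.4, 0.1, -0.9]
opening: 0.155
```

```bash
python3 - <<'E'
from h import *
snap('wrist','w8');o=get_obs();T,p=tool(o);print(T.round(3),p,o['time_s'],o['wrist_force'],o['torque'],o['opening'],np.arctan2(T[1,0],T[0,0]))
E
```

```text
[[ 0.991  0.131 -0.014]
 [ 0.132 -0.991  0.021]
 [-0.011 -0.023 -1.   ]] [0.49101535 0.06515162 0.13810008] 9.0 [-0.04862592 -0.08188774 -0.57910281] [ 0.01596866 -0.00482725 -0.00663054] 0.15528326888563934 0.13202654676256748
```

View pics/w8.png

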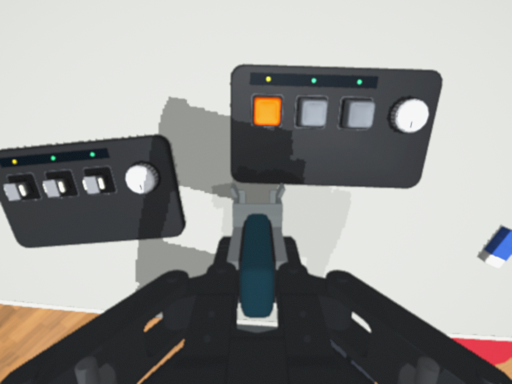

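```bash
cat >> h.py <<'E'
# puller in tool frame, from grip moment (T0,p0): upright, axis at A
T0=np.array([[0.978,-0.209,0.021],[-0.209,-0.978,-0.006],[0.022,0.002,-1.0]])
u,_,v=np.linalg.svd(T0);T0=u@v
p0=np.array([0.51446963,-0.4244141,0.05402992])
A0=np.array([.5162,-.4252,.003])  # fork point
def pull(o,Ax=None):
    """fork point world, fork axes"""
    T,p=tool(o);A=A0 if Ax is None else Ax
    y0=-T0[:,1].copy();y0[2]=0;y0/=np.linalg.norm(y0);z=np.array([0,0,1.]);x=np.cross(y0,z)
    M=np.stack([x,y0,z],1)
    return p+T@(T0.T@(A-p0)), T@T0.T@M
E
python3 - <<'E'
from h import *
o=get_obs();f,M=pull(o);print(f.round(4),M.round(3));print((T0.T@(A0-p0)).round(4))
# check fork features in w6/w7/w8: flare tips etc.
for fn in ['w5']:
  pass
f2=f
for n in [(19,19,22),(19,-19,22),(-14,16.5,22),(-14,-16.5,22),(12,0,101),(-12,0,101)]:
  print(n,proj(load('w8'),f2+M@(np.array(n)/1000)).round(1))
im=load('w8')['frame'][:,:,::-1]
cv2.imwrite('pics/c8.png',cv2.resize(im[60:330,210:300],None,fx=4,fy=2,interpolation=cv2.INTER_CUBIC))
cv2.imwrite('pics/c9.png',cv2.resize(im[170:260,200:320],None,fx=6,fy=6,interpolation=cv2.INTER_CUBIC))
E
```

```text
[0.4911 0.066  0.087 ] [[ 0.991 -0.131  0.036]
 [ 0.132  0.991 -0.02 ]
 [-0.033  0.024  0.999]]
[0.0007 0.0003 0.0511]
(19, 19, 22) [227.8 192.2]
(19, -19, 22) [286.2 192.2]
(-14, 16.5, 22) [232.8 238.1]
(-14, -16.5, 22) [281.1 238.1]
(12, 0, 101) [257.5 271.9]
(-12, 0, 101) [257.4 322.7]
```

View pics/c9.png

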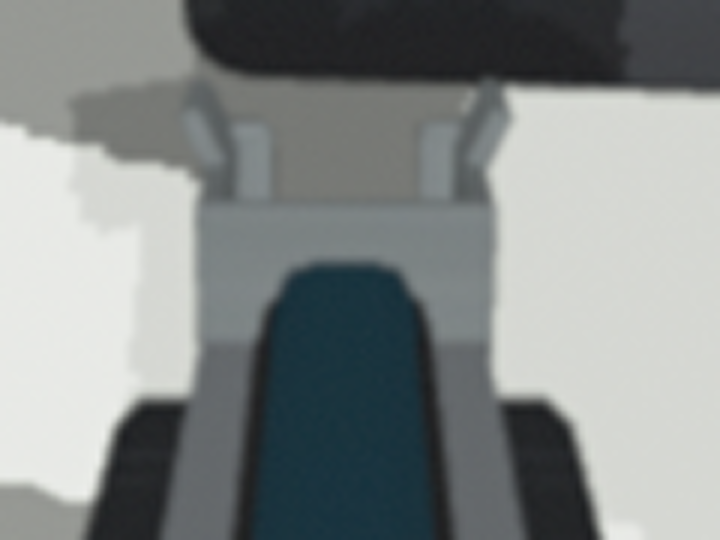

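```bash
python3 - <<'E'
from h import *
c=load('w8');o=get_obs();f,M=pull(o)
for n in [(13.5,9,0),(13.5,-9,0),(13.5,0,0),(15.5,0,0),(-14,16.5,22)]: print(n,proj(c,f+M@(np.array(n)/1000)).round(1))
hsv=cv2.cvtColor(c['frame'],cv2.COLOR_RGB2HSV)
for a,b,m in blobs((hsv[...,0]<20)&(hsv[...,1]>150)&(hsv[...,2]>110),60,(240,80,300,140)):
    ys,xs=np.nonzero(m);print(a,b,xs.min(),xs.max(),ys.min(),ys.max(),onz(c,*b,.034))
K=[]
m=np.zeros((384,512),bool);m[55:200,225:450]=hsv[55:200,225:450,2]<95;m[182:,225:290]=0
for a,b,M2 in blobs(m,500):
  pts=np.argwhere(M2)[:,::-1];h=cv2.convexHull(pts.astype(np.int32))[:,0]
  P=np.array([onz(c,u,v,.016)[:2] for u,v in h],np.float32)*1000;print(cv2.minAreaRect(P))
for n,(u,v) in {'orange':(267,111),'a':(313,112),'b':(358.5,113),}.items(): print(n,onz(c,u,v,.034).round(4))
print('dial',onz(c,409,115,.028))
cv2.imwrite('pics/c10.png',cv2.resize(c['frame'][60:190,225:445,::-1],None,fx=3.6,fy=3.6,interpolation=cv2.INTER_CUBIC))
E
```

```text
(13.5, 9, 0) [244.6 190.1]
(13.5, -9, 0) [269.2 190.1]
(13.5, 0, 0) [256.9 190.1]
(15.5, 0, 0) [256.9 187.5]
(-14, 16.5, 22) [232.8 238.1]
635 [267.1 109.4] 253 280 97 125 [0.55911236 0.06752753 0.034     ]
((547.8839721679688, 6.753074645996094), (106.87389373779297, 183.95765686035156), 5.913325309753418)
orange [0.5578 0.0674 0.034 ]
a [0.5622 0.0287 0.034 ]
b [ 0.5665 -0.0094  0.034 ]
dial [ 0.57048838 -0.0547487   0.028     ]
```

View pics/c10.png

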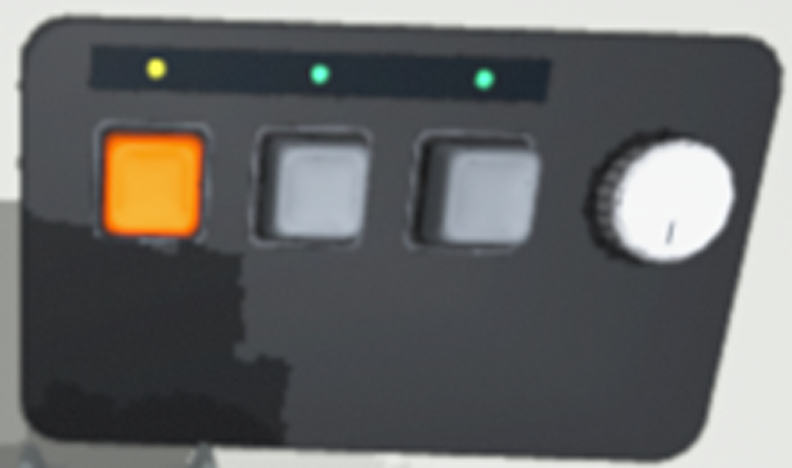

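Emit:
{"api": "drive_tool", "payload": {
  "deltas": [
    [[0.012,-0.001,0],-0.03],
    [[0.012,-0.001,0],0],
    [[0,0,-0.012],0],
    [[0,0,-0.012],0],
    [[0,0,-0.012],0],
    [[0,0,0],0],
    [[0,0,0],0]
  ]
}}

```text
time_s: 9.7
eef_pos: [0.5166, 0.0597, 0.0969]
eef_rot: [-0.011, 0.999, 0.047, -0.008]
wrist_force: [-0.3, 0.9, -0.9]
opening: 0.152
```

```bash
cat >> h.py <<'E'
CAP=np.array([.5577,.0677]);KY=.101
def rep():
    o=get_obs();f,M=pull(o);T,p=tool(o);r=np.array([[np.cos(KY),np.sin(KY)],[-np.sin(KY),np.cos(KY)]])
    d=r@(f[:2]-CAP)
    print('t',round(o['time_s'],2),'fork',f.round(4),'rel cap xy',d.round(4),'yaw-KY',round(np.arctan2(M[1,0],M[0,0])-KY,4),'z axis',M[:,2].round(3),'in kp',(r@M[:2,2]).round(3),'tcp',p.round(4),'F',np.round(o['wrist_force'],2),'op',round(o['opening'],3))
    return o,f,M
E
python3 - <<'E'
from h import *
rep()
E
```

```text
t 9.7 fork [0.5165 0.0605 0.0459] rel cap xy [-0.0417 -0.003 ] yaw-KY -0.0059 z axis [ 0.038 -0.021  0.999] in kp [ 0.036 -0.025] tcp [0.5166 0.0597 0.0969] F [-0.31  0.87 -0.85] op 0.152
```

Puller leans 2° nose-down. The fast descent earlier shifted the tilt in the direction I need, so I'll rise gently and descend briskly to take it out.

Emit:
{"api": "drive_tool", "payload": {
  "deltas": [
    [[0,0,0.015],0],
    [[0,0.001,0.015],0],
    [[0,0.001,0.015],0],
    [[0,0.001,0.015],0],
    [[0,0,0.015],0],
    [[0,0,0.01],0],
    [[0,0,-0.03],0],
    [[0,0,-0.03],0],
    [[0,0,0],0],
    [[0,0,0],0]
  ]
}}

```text
time_s: 10.7
eef_pos: [0.5164, 0.0633, 0.1272]
eef_rot: [-0.011, 0.999, 0.048, -0.006]
wrist_force: [-0.0, 0.2, -0.2]
opening: 0.152
```

```bash
python3 - <<'E'
from h import *
rep()
E
```

```text
t 10.7 fork [0.5166 0.0641 0.0761] rel cap xy [-0.0413  0.0006] yaw-KY -0.0047 z axis [ 0.034 -0.021  0.999] in kp [ 0.032 -0.024] tcp [0.5164 0.0633 0.1272] F [-0.04  0.22 -0.19] op 0.152
```

Emit:
{"api": "drive_tool", "payload": {
  "deltas": [
    [[-0.012,0,0],0],
    [[-0.012,0,0],0],
    [[-0.012,0,0],0],
    [[-0.012,0,0],0],
    [[-0.012,0,0],0],
    [[-0.012,0,0],0],
    [[0.035,0,0],0],
    [[0.035,0,0],0],
    [[0,0,0],0],
    [[0,0,0],0]
  ]
}}

```text
time_s: 11.7
eef_pos: [0.506, 0.0641, 0.1349]
eef_rot: [-0.01, 0.999, 0.049, -0.003]
wrist_force: [0.6, 0.3, -0.7]
opening: 0.152
```

```bash
python3 - <<'E'
from h import *
rep()
E
```

```text
t 11.7 fork [0.5065 0.0649 0.0838] rel cap xy [-0.0512  0.0023] yaw-KY -0.0033 z axis [ 0.028 -0.019  0.999] in kp [ 0.026 -0.022] tcp [0.506  0.0641 0.1349] F [ 0.56  0.3  -0.7 ] op 0.152
```

Emit:
{"api": "drive_tool", "payload": {
  "deltas": [
    [[-0.012,0,0.007],0],
    [[-0.012,0,0.007],0],
    [[-0.012,0,0.007],0],
    [[-0.012,0,0.007],0],
    [[-0.012,0,0.007],0],
    [[-0.012,0,0.007],0],
    [[0.048,0,-0.03],0],
    [[0.048,0,-0.03],0],
    [[0,0,0],0],
    [[0,0,0],0]
  ]
}}

```text
time_s: 12.7
eef_pos: [0.513, 0.0652, 0.127]
eef_rot: [-0.009, 0.999, 0.05, 0.002]
wrist_force: [-1.3, -1.2, -0.7]
opening: 0.157
```

```bash
python3 - <<'E'
from h import *
rep()
E
```

```text
t 12.7 fork [0.5139 0.0659 0.076 ] rel cap xy [-0.0438  0.0026] yaw-KY -0.0016 z axis [ 0.019 -0.017  1.   ] in kp [ 0.017 -0.019] tcp [0.513  0.0652 0.127 ] F [-1.31 -1.19 -0.74] op 0.157
```

Emit:
{"api": "drive_tool", "payload": {
  "deltas": [
    [[-0.012,0.008,0.007],0],
    [[-0.012,0.008,0.007],0],
    [[-0.012,0.008,0.007],0],
    [[-0.012,0.008,0.007],0],
    [[-0.012,0.008,0.007],0],
    [[-0.012,0.008,0.007],0],
    [[0.048,-0.032,-0.03],0],
    [[0.048,-0.032,-0.03],0],
    [[0,0,0],0],
    [[0,0,0],0]
  ]
}}

```text
time_s: 13.7
eef_pos: [0.5097, 0.062, 0.1338]
eef_rot: [-0.008, 0.999, 0.052, 0.013]
wrist_force: [-0.4, 0.1, -1.2]
opening: 0.153
```

```bash
python3 - <<'E'
from h import *
rep();snap('wrist','w9')
E
```

```text
t 13.7 fork [0.5117 0.0626 0.0827] rel cap xy [-0.0463 -0.0004] yaw-KY 0.0024 z axis [-0.002 -0.016  1.   ] in kp [-0.004 -0.016] tcp [0.5097 0.062  0.1338] F [-0.39  0.06 -1.22] op 0.153
```

View pics/w9.png

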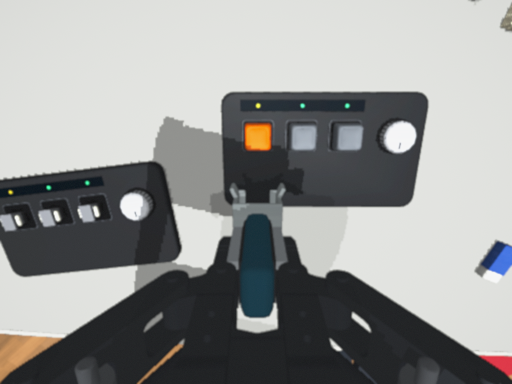

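Emit:
{"api": "drive_tool", "payload": {
  "deltas": [
    [[0.002,0,-0.01],0],
    [[0.002,0,-0.01],0],
    [[0,0,-0.01],0],
    [[0,0,-0.01],0],
    [[0,0,-0.01],0],
    [[0,0,0],0],
    [[0,0,0],0]
  ]
}}

```text
time_s: 14.45
eef_pos: [0.5114, 0.0644, 0.0829]
eef_rot: [-0.007, 0.998, 0.053, 0.015]
wrist_force: [-0.5, 0.1, -0.6]
opening: 0.159
```

```bash
python3 - <<'E'
from h import *
rep();c=snap('wrist','w10');cv2.imwrite('pics/c11.png',cv2.resize(c['frame'][60:260,190:340,::-1],None,fx=4,fy=3,interpolation=cv2.INTER_CUBIC))
E
```

```text
t 14.45 fork [0.5136 0.065  0.0319] rel cap xy [-0.0441  0.0017] yaw-KY 0.0059 z axis [-0.007 -0.016  1.   ] in kp [-0.008 -0.015] tcp [0.5114 0.0644 0.0829] F [-0.45  0.06 -0.59] op 0.159
```

View pics/c11.png

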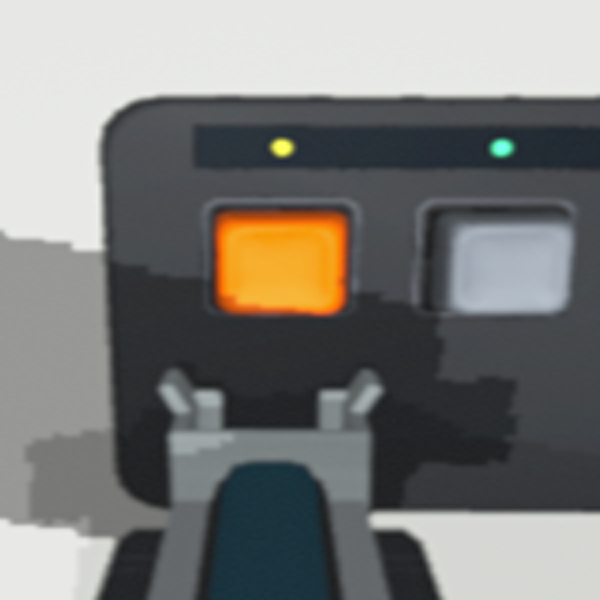

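Emit:
{"api": "drive_tool", "payload": {
  "deltas": [
    [[0,-0.002,-0.004],0],
    [[0,0,-0.004],0],
    [[0,0,0],0],
    [[0,0,0],0]
  ]
}}

```text
time_s: 14.9
eef_pos: [0.5121, 0.0619, 0.075]
eef_rot: [-0.007, 0.998, 0.053, 0.016]
wrist_force: [0.4, -0.3, -0.7]
opening: 0.157
```

```bash
python3 - <<'E'
from h import *
rep()
E
```

```text
t 14.9 fork [0.5144 0.0625 0.024 ] rel cap xy [-0.0436 -0.0008] yaw-KY 0.0056 z axis [-0.008 -0.016  1.   ] in kp [-0.01  -0.015] tcp [0.5121 0.0619 0.075 ] F [ 0.43 -0.33 -0.74] op 0.157
```

Emit:
{"api": "drive_tool", "payload": {
  "deltas": [
    [[0,0.001,-0.002],0],
    [[0,0,-0.001],0],
    [[0,0,0],0]
  ]
}}

```text
time_s: 15.2
eef_pos: [0.5124, 0.063, 0.0721]
eef_rot: [-0.007, 0.998, 0.053, 0.016]
wrist_force: [0.7, 0.0, -1.3]
opening: 0.15
```

```bash
python3 - <<'E'
from h import *
rep()
E
```

```text
t 15.2 fork [0.5148 0.0635 0.0211] rel cap xy [-0.0431  0.0002] yaw-KY 0.0056 z axis [-0.009 -0.015  1.   ] in kp [-0.01  -0.015] tcp [0.5124 0.063  0.0721] F [ 0.73  0.02 -1.29] op 0.15
```

Emit:
{"api": "drive_tool", "payload": {
  "deltas": [
    [[0,0,-0.001],0],
    [[0,0,0],0]
  ]
}}

```text
time_s: 15.4
eef_pos: [0.5125, 0.063, 0.0711]
eef_rot: [-0.007, 0.998, 0.053, 0.016]
wrist_force: [-0.1, -0.5, -0.8]
opening: 0.154
```

Emit:
{"api": "drive_tool", "payload": {
  "deltas": [
    [[0,0,-0.001],0]
  ]
}}

```text
time_s: 15.5
eef_pos: [0.5127, 0.063, 0.0702]
eef_rot: [-0.007, 0.998, 0.053, 0.016]
wrist_force: [0.6, -0.1, -1.1]
opening: 0.154
```

```bash
python3 - <<'E'
from h import *
rep()
E
```

```text
t 15.5 fork [0.515  0.0636 0.0192] rel cap xy [-0.0429  0.0002] yaw-KY 0.0057 z axis [-0.01  -0.015  1.   ] in kp [-0.011 -0.014] tcp [0.5127 0.063  0.0702] F [ 0.6  -0.09 -1.12] op 0.154
```

Emit:
{"api": "drive_tool", "payload": {
  "deltas": [
    [[0,0,-0.0005],0]
  ]
}}

```text
time_s: 15.6
eef_pos: [0.5128, 0.063, 0.0701]
eef_rot: [-0.007, 0.998, 0.053, 0.016]
wrist_force: [-2.2, -0.2, 6.5]
opening: 0.151
```

Emit:
{"api": "drive_tool", "payload": {
  "deltas": [
    [[0,0,-0.0005],0]
  ]
}}

```text
time_s: 15.7
eef_pos: [0.5129, 0.063, 0.0701]
eef_rot: [-0.007, 0.998, 0.053, 0.016]
wrist_force: [-2.0, 0.3, 6.1]
opening: 0.157
```

Emit:
{"api": "drive_tool", "payload": {
  "deltas": [
    [[0,0,-0.0005],0]
  ]
}}

```text
time_s: 15.8
eef_pos: [0.5129, 0.0631, 0.0701]
eef_rot: [-0.007, 0.998, 0.053, 0.016]
wrist_force: [-2.2, 0.0, 5.5]
opening: 0.155
```

Emit:
{"api": "drive_tool", "payload": {
  "deltas": [
    [[0.004,0.0004,0.0004],0],
    [[0.005,0.0005,0],0],
    [[0.005,0.0005,0],0],
    [[0.005,0.0005,0],0],
    [[0.005,0.0005,0],0],
    [[0,0,0],0]
  ]
}}

```text
time_s: 16.4
eef_pos: [0.5392, 0.0656, 0.0702]
eef_rot: [-0.007, 0.998, 0.053, 0.016]
wrist_force: [0.3, 0.6, -1.6]
opening: 0.155
```

```bash
python3 - <<'E'
from h import *
rep();c=snap('wrist','w11');cv2.imwrite('pics/c12.png',cv2.resize(c['frame'][90:290,190:340,::-1],None,fx=4,fy=3,interpolation=cv2.INTER_CUBIC))
E
```

```text
t 16.4 fork [0.5416 0.0661 0.0192] rel cap xy [-0.0162  0.0001] yaw-KY 0.0058 z axis [-0.01  -0.015  1.   ] in kp [-0.011 -0.014] tcp [0.5392 0.0656 0.0702] F [ 0.34  0.57 -1.57] op 0.155
```

View pics/c12.png

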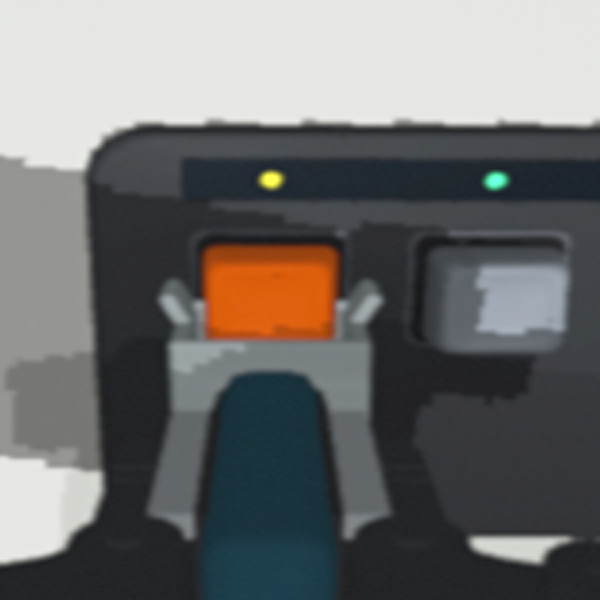

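The fork sits centred on the cap (both at crop x≈270) with the noses passing alongside it. Continuing forward.

Emit:
{"api": "drive_tool", "payload": {
  "deltas": [
    [[0.004,0.0004,0],0],
    [[0.004,0.0004,0],0],
    [[0.003,0.0003,0],0],
    [[0,0,0],0]
  ]
}}

```text
time_s: 16.85
eef_pos: [0.5501, 0.0667, 0.0701]
eef_rot: [-0.007, 0.998, 0.053, 0.016]
wrist_force: [-0.5, -0.4, -1.0]
opening: 0.157
```

```bash
python3 - <<'E'
from h import *
rep()
E
```

```text
t 16.85 fork [0.5524 0.0673 0.0191] rel cap xy [-0.0053  0.0001] yaw-KY 0.006 z axis [-0.008 -0.015  1.   ] in kp [-0.01  -0.014] tcp [0.5501 0.0667 0.0701] F [-0.46 -0.38 -0.96] op 0.157
```

Emit:
{"api": "drive_tool", "payload": {
  "deltas": [
    [[0.002,0.0002,0],0],
    [[0.001,0.0001,0],0]
  ]
}}

```text
time_s: 17.05
eef_pos: [0.5529, 0.067, 0.0701]
eef_rot: [-0.007, 0.998, 0.053, 0.015]
wrist_force: [-1.3, -0.3, 1.3]
opening: 0.159
```

Emit:
{"api": "drive_tool", "payload": {
  "deltas": [
    [[0.0007,0.0001,0],0]
  ]
}}

```text
time_s: 17.15
eef_pos: [0.5535, 0.0671, 0.0701]
eef_rot: [-0.007, 0.998, 0.054, 0.015]
wrist_force: [-1.6, -0.5, 2.1]
opening: 0.154
```

Emit:
{"api": "drive_tool", "payload": {
  "deltas": [
    [[0.0005,0,0],0]
  ]
}}

```text
time_s: 17.25
eef_pos: [0.5539, 0.0672, 0.0701]
eef_rot: [-0.007, 0.998, 0.053, 0.015]
wrist_force: [-1.0, -0.9, 1.4]
opening: 0.155
```

Emit:
{"api": "drive_tool", "payload": {
  "deltas": [
    [[0.0005,0,0],0]
  ]
}}

```text
time_s: 17.35
eef_pos: [0.5543, 0.0672, 0.0701]
eef_rot: [-0.007, 0.998, 0.054, 0.015]
wrist_force: [-1.3, -0.1, 1.2]
opening: 0.155
```

```bash
python3 - <<'E'
from h import *
rep()
E
```

```text
t 17.35 fork [0.5565 0.0677 0.019 ] rel cap xy [-0.0012  0.0002] yaw-KY 0.0062 z axis [-0.006 -0.015  1.   ] in kp [-0.008 -0.014] tcp [0.5543 0.0672 0.0701] F [-1.28 -0.12  1.24] op 0.155
```

Light deck contact of about 2 N, and the stop is about 1 mm from the cap. I'll continue in half-millimetre steps.

Emit:
{"api": "drive_tool", "payload": {
  "deltas": [
    [[0.0005,0,0],0]
  ]
}}

```text
time_s: 17.45
eef_pos: [0.5547, 0.0672, 0.0701]
eef_rot: [-0.007, 0.998, 0.054, 0.014]
wrist_force: [-1.3, 0.0, 1.6]
opening: 0.157
```

Emit:
{"api": "drive_tool", "payload": {
  "deltas": [
    [[0.0005,0,0],0]
  ]
}}

```text
time_s: 17.55
eef_pos: [0.5553, 0.0672, 0.0701]
eef_rot: [-0.007, 0.998, 0.054, 0.014]
wrist_force: [-1.0, -0.3, 1.8]
opening: 0.16
```

Emit:
{"api": "drive_tool", "payload": {
  "deltas": [
    [[0.0005,0,0],0]
  ]
}}

```text
time_s: 17.65
eef_pos: [0.5556, 0.0673, 0.07]
eef_rot: [-0.007, 0.998, 0.054, 0.014]
wrist_force: [-3.4, 0.3, 3.1]
opening: 0.156
```

Emit:
{"api": "drive_tool", "payload": {
  "deltas": [
    [[0.0005,0,0],0]
  ]
}}

```text
time_s: 17.75
eef_pos: [0.5557, 0.0673, 0.07]
eef_rot: [-0.007, 0.998, 0.054, 0.014]
wrist_force: [-4.2, -1.6, 3.9]
opening: 0.158
```

```bash
python3 - <<'E'
from h import *
rep()
E
```

```text
t 17.75 fork [0.5578 0.0678 0.019 ] rel cap xy [0.0001 0.0001] yaw-KY 0.0063 z axis [-0.005 -0.015  1.   ] in kp [-0.006 -0.015] tcp [0.5557 0.0673 0.07  ] F [-4.15 -1.57  3.89] op 0.158
```

Emit:
{"api": "drive_tool", "payload": {
  "deltas": [
    [[0.0004,0,-0.0002],0],
    [[0.0004,0,-0.0002],0]
  ]
}}

```text
time_s: 17.95
eef_pos: [0.5558, 0.0673, 0.07]
eef_rot: [-0.007, 0.998, 0.054, 0.013]
wrist_force: [-4.4, -0.8, 5.9]
opening: 0.154
```

Emit:
{"api": "drive_tool", "payload": {
  "deltas": [
    [[0.0004,0,-0.0002],0],
    [[0.0004,0,-0.0002],0]
  ]
}}

```text
time_s: 18.15
eef_pos: [0.5558, 0.0673, 0.07]
eef_rot: [-0.007, 0.998, 0.054, 0.012]
wrist_force: [-5.3, -0.2, 5.9]
opening: 0.159
```

```bash
python3 - <<'E'
from h import *
rep();c=snap('wrist','w12');cv2.imwrite('pics/c13.png',cv2.resize(c['frame'][90:290,190:340,::-1],None,fx=4,fy=3,interpolation=cv2.INTER_CUBIC))
E
```

```text
t 18.15 fork [0.5578 0.0678 0.019 ] rel cap xy [0.0001 0.0001] yaw-KY 0.0068 z axis [-0.001 -0.015  1.   ] in kp [-0.002 -0.015] tcp [0.5558 0.0673 0.07  ] F [-5.34 -0.16  5.89] op 0.159
```

View pics/c13.png

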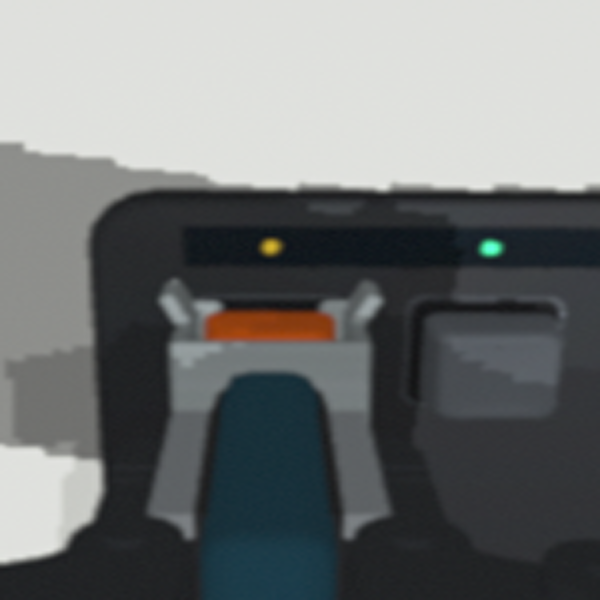

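Emit:
{"api": "drive_tool", "payload": {
  "deltas": [
    [[0.0004,0,-0.0001],0],
    [[0.0004,0,-0.0001],0],
    [[0,0,0.0005],0],
    [[0,0,0.0008],0],
    [[0,0,0.0008],0]
  ]
}}

```text
time_s: 18.7
eef_pos: [0.5558, 0.0674, 0.0711]
eef_rot: [-0.007, 0.998, 0.054, 0.011]
wrist_force: [-1.4, -0.7, -1.7]
opening: 0.152
```

```bash
python3 - <<'E'
from h import *
rep()
E
```

```text
t 18.7 fork [0.5576 0.0679 0.02  ] rel cap xy [-0.      0.0002] yaw-KY 0.0068 z axis [ 0.001 -0.015  1.   ] in kp [-0.    -0.015] tcp [0.5558 0.0674 0.0711] F [-1.43 -0.7  -1.74] op 0.152
```

Emit:
{"api": "drive_tool", "payload": {
  "deltas": [
    [[0,0,0.0008],0]
  ]
}}

```text
time_s: 18.8
eef_pos: [0.5558, 0.0674, 0.0716]
eef_rot: [-0.007, 0.998, 0.054, 0.011]
wrist_force: [-0.6, -0.9, -1.7]
opening: 0.154
```

Emit:
{"api": "drive_tool", "payload": {
  "deltas": [
    [[0,0,0.0008],0]
  ]
}}

```text
time_s: 18.9
eef_pos: [0.5557, 0.0675, 0.0722]
eef_rot: [-0.007, 0.998, 0.054, 0.011]
wrist_force: [0.0, -0.5, -5.4]
opening: 0.155
```

Emit:
{"api": "drive_tool", "payload": {
  "deltas": [
    [[0,0,0.0008],0]
  ]
}}

```text
time_s: 19.0
eef_pos: [0.5556, 0.0675, 0.0724]
eef_rot: [-0.008, 0.998, 0.054, 0.011]
wrist_force: [1.1, -0.4, -9.2]
opening: 0.157
```

Emit:
{"api": "drive_tool", "payload": {
  "deltas": [
    [[0,0,0.0008],0]
  ]
}}

```text
time_s: 19.1
eef_pos: [0.5554, 0.0675, 0.0726]
eef_rot: [-0.008, 0.998, 0.054, 0.011]
wrist_force: [1.3, -0.1, -9.0]
opening: 0.154
```

Emit:
{"api": "drive_tool", "payload": {
  "deltas": [
    [[0,0,0.0008],0]
  ]
}}

```text
time_s: 19.2
eef_pos: [0.5552, 0.0676, 0.073]
eef_rot: [-0.008, 0.998, 0.054, 0.01]
wrist_force: [1.4, -0.1, -7.8]
opening: 0.156
```

Emit:
{"api": "drive_tool", "payload": {
  "deltas": [
    [[0,0,0.0008],0]
  ]
}}

```text
time_s: 19.3
eef_pos: [0.5552, 0.0675, 0.0736]
eef_rot: [-0.008, 0.998, 0.054, 0.01]
wrist_force: [0.1, -0.0, -4.3]
opening: 0.159
```

Emit:
{"api": "drive_tool", "payload": {
  "deltas": [
    [[0.0002,0,0.001],0],
    [[0.0002,0,0.001],0]
  ]
}}

```text
time_s: 19.5
eef_pos: [0.5562, 0.0674, 0.0768]
eef_rot: [-0.007, 0.998, 0.054, 0.011]
wrist_force: [0.0, -0.1, -0.7]
opening: 0.157
```

```bash
python3 - <<'E'
from h import *
rep();c=snap('wrist','w13');cv2.imwrite('pics/c14.png',cv2.resize(c['frame'][90:290,190:340,::-1],None,fx=4,fy=3,interpolation=cv2.INTER_CUBIC))
E
```

```text
t 19.5 fork [0.5581 0.0679 0.0258] rel cap xy [0.0004 0.0002] yaw-KY 0.0065 z axis [ 0.001 -0.015  1.   ] in kp [-0.    -0.015] tcp [0.5562 0.0674 0.0768] F [ 0.   -0.12 -0.68] op 0.157
```

View pics/c14.png

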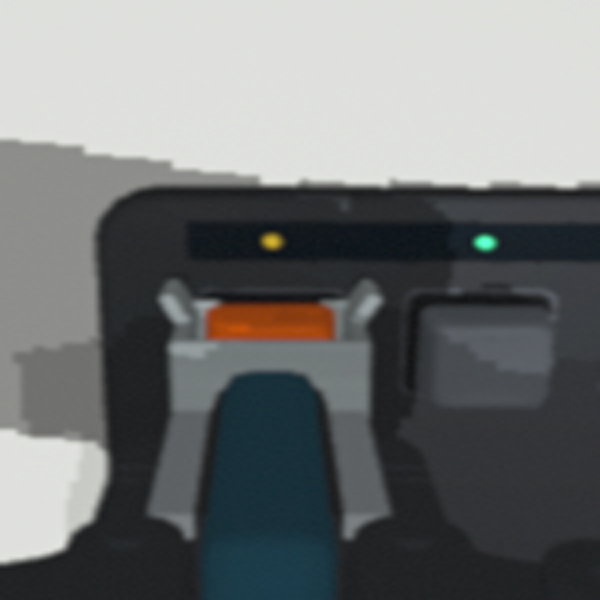

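The cap has popped and moves with the fork. Its front edge is at crop y 302 where it was 311, so it now sits about 1 to 2 mm further forward. Raising slowly and straight up.

Emit:
{"api": "drive_tool", "payload": {
  "deltas": [
    [[0,0,0.003],0],
    [[0,0,0.005],0],
    [[0,0,0.006],0],
    [[0,0,0.006],0],
    [[0,0,0.006],0],
    [[0,0,0.006],0],
    [[0,0,0.005],0],
    [[0,0,0.003],0],
    [[0,0,0],0]
  ]
}}

```text
time_s: 20.45
eef_pos: [0.5586, 0.0673, 0.1238]
eef_rot: [-0.007, 0.998, 0.054, 0.014]
wrist_force: [0.2, -0.6, -1.1]
opening: 0.154
```

```bash
python3 - <<'E'
from h import *
rep();c=snap('wrist','w14');cv2.imwrite('pics/c15.png',cv2.resize(c['frame'][90:290,190:340,::-1],None,fx=4,fy=3,interpolation=cv2.INTER_CUBIC))
c=snap('side','s14')
E
```

```text
t 20.45 fork [0.5607 0.0679 0.0727] rel cap xy [ 0.003  -0.0001] yaw-KY 0.0066 z axis [-0.005 -0.015  1.   ] in kp [-0.007 -0.014] tcp [0.5586 0.0673 0.1238] F [ 0.17 -0.6  -1.1 ] op 0.154
```

View pics/c15.png

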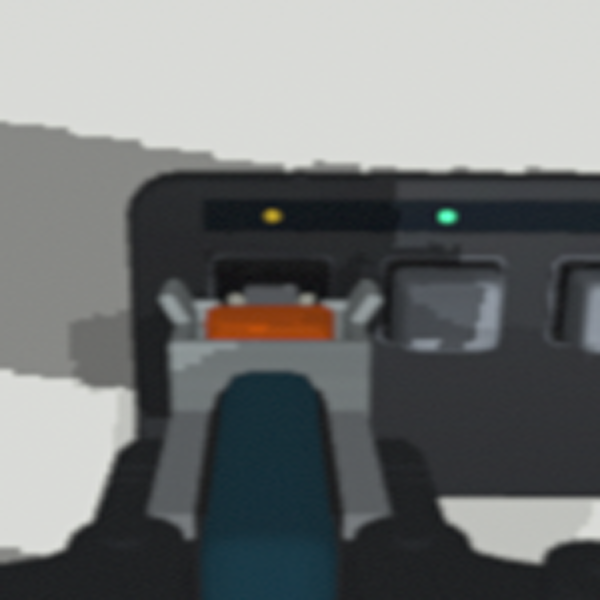

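```bash
python3 - <<'E'
from h import *
c=load('w14');o,f,M=rep()
hsv=cv2.cvtColor(c['frame'],cv2.COLOR_RGB2HSV)
m=(hsv[...,0]<20)&(hsv[...,1]>150)&(hsv[...,2]>60)
for a,b,mm in blobs(m,30,(230,170,290,215)):
    ys,xs=np.nonzero(mm);print(a,b,xs.min(),xs.max(),ys.min(),ys.max())
    for u,v in [(xs.min(),(ys.min()+ys.max())/2),(xs.max()+1,(ys.min()+ys.max())/2),((xs.min()+xs.max())/2,ys.min())]:
        w=onz(c,u,v,f[2]+.013);print((M.T@(w-f)*1000).round(1))
E
```

```text
t 20.55 fork [0.5603 0.0679 0.0721] rel cap xy [ 0.0026 -0.    ] yaw-KY 0.0066 z axis [-0.004 -0.015  1.   ] in kp [-0.006 -0.015] tcp [0.5582 0.0674 0.1231] F [ 0.29  0.42 -1.86] op 0.152
334 [257.  197.1] 242 272 192 202
[12.6 10.  12.8]
[ 12.7 -11.4  13.1]
[16.3 -0.3 12.9]
```

View pics/s14.png

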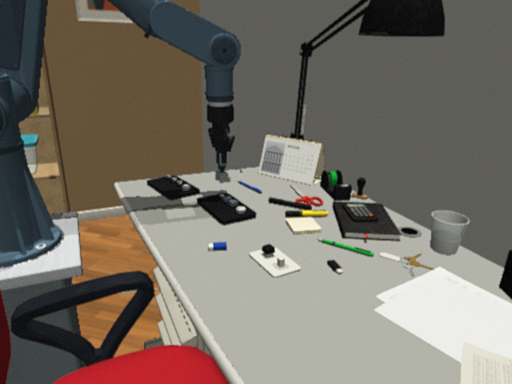

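Emit:
{"api": "drive_tool", "payload": {
  "deltas": [
    [[0,-0.004,0],0],
    [[0,-0.008,0],0],
    [[0,-0.013,0],0],
    [[0,-0.018,0],0],
    [[0,-0.018,0],0],
    [[0,-0.018,0],0],
    [[0,-0.018,0],0],
    [[0,-0.018,0],0],
    [[0,-0.018,0],0],
    [[0,-0.018,0],0]
  ]
}}

```text
time_s: 21.55
eef_pos: [0.5552, -0.0954, 0.1205]
eef_rot: [-0.007, 0.998, 0.054, 0.011]
wrist_force: [0.4, -0.1, -1.6]
opening: 0.158
```

Emit:
{"api": "drive_tool", "payload": {
  "deltas": [
    [[0,-0.018,0],0],
    [[0,-0.018,0],0],
    [[0,-0.018,0],0],
    [[0,-0.018,0],0],
    [[0,-0.018,0],0],
    [[0,-0.018,0],0],
    [[0,-0.018,0],0],
    [[0,-0.014,0],0],
    [[0,-0.009,0],0],
    [[0,-0.004,0],0]
  ]
}}

```text
time_s: 22.55
eef_pos: [0.5507, -0.2669, 0.1188]
eef_rot: [-0.007, 0.999, 0.05, 0.01]
wrist_force: [0.3, 0.5, -1.3]
opening: 0.153
```

```bash
cat >> h.py <<'E'
POST=np.array([.5478,-.3393]);RY=.096
def rep2():
    o=get_obs();f,M=pull(o);T,p=tool(o);r=np.array([[np.cos(RY),np.sin(RY)],[-np.sin(RY),np.cos(RY)]])
    d=r@(f[:2]-POST)
    print('t',round(o['time_s'],2),'fork',f.round(4),'rel post',d.round(4),'yaw-RY',round(np.arctan2(M[1,0],M[0,0])-RY,4),'zax',(r@M[:2,2]).round(3),'tcp',p.round(4),'F',np.round(o['wrist_force'],2))
    return o,f,M
E
python3 - <<'E'
from h import *
rep2();c=snap('wrist','w15')
E
```

```text
t 22.55 fork [ 0.5525 -0.2664  0.0678] rel post [0.0117 0.0721] yaw-RY 0.0041 zax [ 0.002 -0.014] tcp [ 0.5507 -0.2669  0.1188] F [ 0.32  0.53 -1.32]
```

View pics/w15.png

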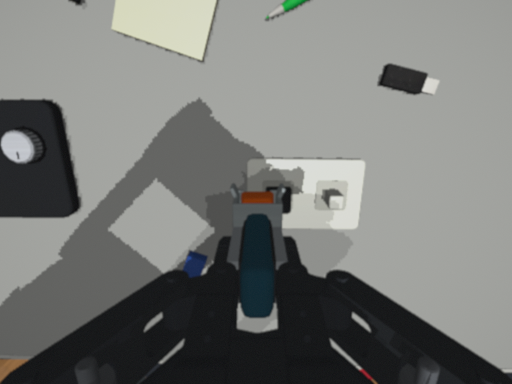

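```bash
python3 - <<'E'
from h import *
c=load('w15');f=c['frame']
cv2.imwrite('pics/c16.png',cv2.resize(f[150:240,240:375,::-1],None,fx=5.8,fy=5.8,interpolation=cv2.INTER_CUBIC))
E
```

```text
(no output)
```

View pics/c16.png

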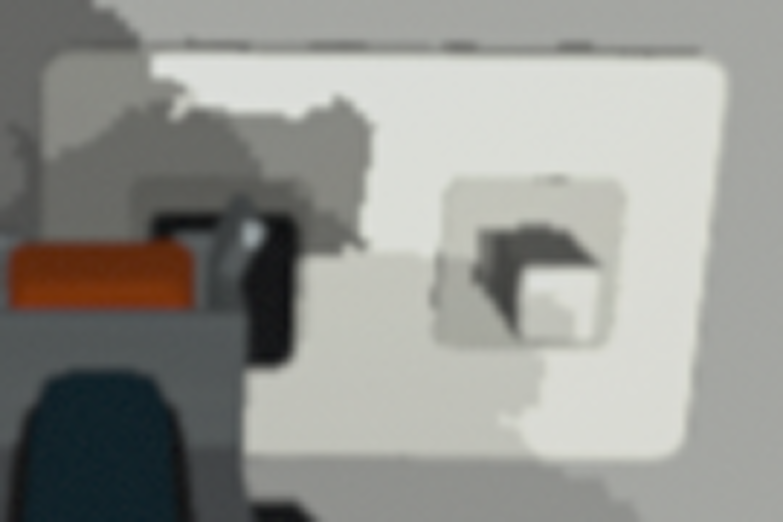

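```bash
python3 - <<'E'
from h import *
c=load('w15')
P=lambda x,y,z:onz(c,(x+.5)/5.8-.5+240,(y+.5)/5.8-.5+150,z)
q=[P(x,y,.025) for x,y in [(521,267),(600,264),(598,342),(522,342)]]
print('post',np.mean(q,0).round(4),'sizes',[round(np.linalg.norm(q[i]-q[i-1])*1000,1) for i in range(4)])
print('mark',np.mean([P(x,y,.005) for x,y in [(450,178),(627,183),(610,348),(437,346)]],0).round(4))
a=P(60,50,.005);b=P(725,58,.005);d=P(688,460,.005)
print('yaw',np.arctan2((a-b)[1],(a-b)[0])-np.pi/2, np.arctan2((b-d)[1],(b-d)[0]))
E
```

```text
post [ 0.5486 -0.3382  0.025 ] sizes [np.float64(12.4), np.float64(12.1), np.float64(12.9), np.float64(11.8)]
mark [ 0.5483 -0.3385  0.005 ]
yaw 0.09005232892182913 0.12077156816236637
```

Emit:
{"api": "drive_tool", "payload": {
  "deltas": [
    [[0,-0.005,0],0],
    [[0,-0.01,0],0],
    [[-0.001,-0.014,0],0],
    [[-0.001,-0.014,0],0],
    [[0,-0.012,0],0],
    [[0,-0.008,0],0],
    [[0,-0.004,0],0],
    [[0,0,0],0]
  ]
}}

```text
time_s: 23.4
eef_pos: [0.5487, -0.3391, 0.1187]
eef_rot: [-0.007, 0.999, 0.051, 0.01]
wrist_force: [-0.2, -0.1, -1.5]
opening: 0.151
```

```bash
sed -i 's/^POST=.*/POST=np.array([.5484,-.3386]);RY=.097/' h.py; python3 - <<'E'
from h import *
rep2();c=snap('wrist','w16');cv2.imwrite('pics/c17.png',cv2.resize(c['frame'][140:240,190:325,::-1],None,fx=5.8,fy=5.8,interpolation=cv2.INTER_CUBIC))
E
```

```text
t 23.4 fork [ 0.5504 -0.3386  0.0677] rel post [ 0.002  -0.0002] yaw-RY 0.0046 zax [ 0.002 -0.014] tcp [ 0.5487 -0.3391  0.1187] F [-0.2  -0.1  -1.52]
```

View pics/c17.png

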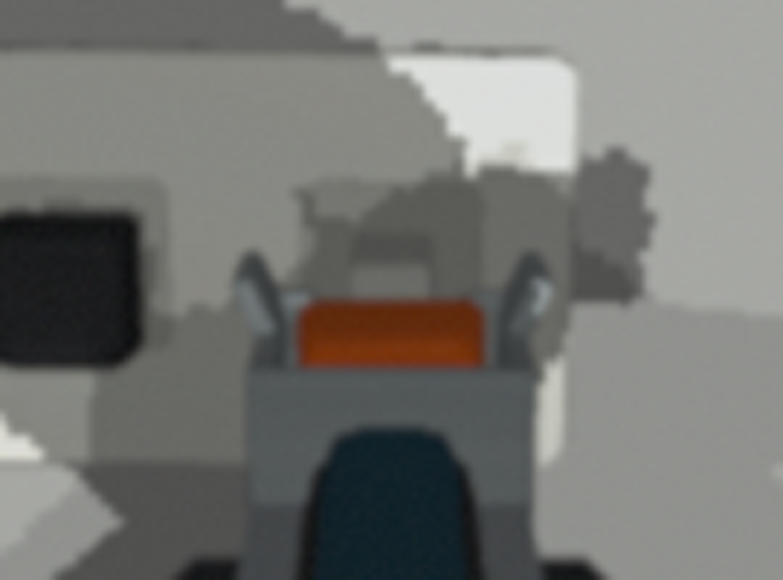

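Emit:
{"api": "drive_tool", "payload": {
  "deltas": [
    [[-0.0015,0.0006,-0.004],0],
    [[0,0,-0.008],0],
    [[0,0,-0.01],0],
    [[0,0,-0.008],0],
    [[0,0,-0.003],0],
    [[0,0,0],0],
    [[0,0,0],0]
  ]
}}

```text
time_s: 24.15
eef_pos: [0.5465, -0.3351, 0.0811]
eef_rot: [-0.008, 0.999, 0.052, 0.009]
wrist_force: [0.7, -0.2, -1.3]
opening: 0.159
```

```bash
python3 - <<'E'
from h import *
rep2();c=snap('wrist','w17');cv2.imwrite('pics/c18.png',cv2.resize(c['frame'][140:240,190:325,::-1],None,fx=5.8,fy=5.8,interpolation=cv2.INTER_CUBIC))
E
```

```text
t 24.15 fork [ 0.5481 -0.3344  0.0301] rel post [0.0001 0.0042] yaw-RY 0.007 zax [ 0.004 -0.018] tcp [ 0.5465 -0.3351  0.0811] F [ 0.66 -0.23 -1.25]
```

View pics/c18.png

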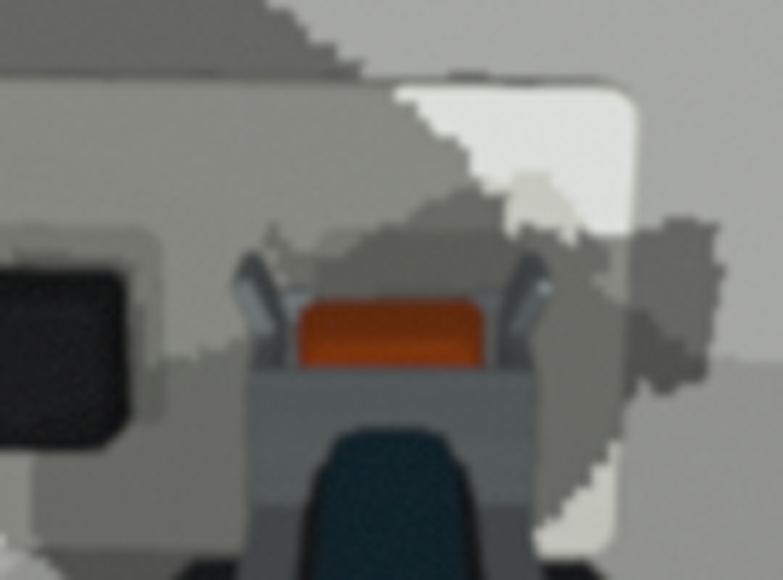

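Emit:
{"api": "drive_tool", "payload": {
  "deltas": [
    [[0.0002,-0.0035,0],0],
    [[0,0,0],0]
  ]
}}

```text
time_s: 24.4
eef_pos: [0.5471, -0.3392, 0.0819]
eef_rot: [-0.008, 0.999, 0.052, 0.009]
wrist_force: [-0.5, -1.2, -0.5]
opening: 0.157
```

```bash
python3 - <<'E'
from h import *
rep2()
E
```

```text
t 24.4 fork [ 0.5488 -0.3386  0.0309] rel post [ 0.0004 -0.    ] yaw-RY 0.0072 zax [ 0.003 -0.016] tcp [ 0.5471 -0.3392  0.0819] F [-0.46 -1.19 -0.47]
```

Emit:
{"api": "drive_tool", "payload": {
  "deltas": [
    [[0,0.0005,-0.002],0],
    [[0,0,-0.002],0],
    [[0,0,0],0]
  ]
}}

```text
time_s: 24.7
eef_pos: [0.5475, -0.3393, 0.0784]
eef_rot: [-0.007, 0.999, 0.052, 0.01]
wrist_force: [-0.2, -0.5, -1.0]
opening: 0.159
```

```bash
python3 - <<'E'
from h import *
rep2();c=snap('wrist','w18');cv2.imwrite('pics/c19.png',cv2.resize(c['frame'][140:240,190:325,::-1],None,fx=5.8,fy=5.8,interpolation=cv2.INTER_CUBIC))
E
```

```text
t 24.7 fork [ 0.5492 -0.3387  0.0274] rel post [ 0.0007 -0.0002] yaw-RY 0.0067 zax [ 0.002 -0.015] tcp [ 0.5475 -0.3393  0.0784] F [-0.25 -0.46 -1.05]
```

View pics/c19.png

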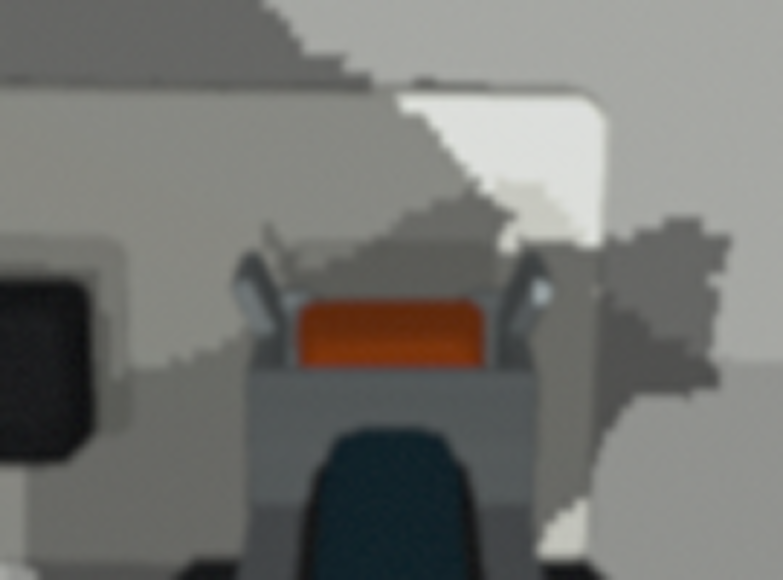

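Emit:
{"api": "drive_tool", "payload": {
  "deltas": [
    [[-0.0006,0.0008,-0.0015],0],
    [[0,0,-0.0015],0],
    [[0,0,-0.0015],0]
  ]
}}

```text
time_s: 25.05
eef_pos: [0.547, -0.3385, 0.074]
eef_rot: [-0.007, 0.999, 0.052, 0.01]
wrist_force: [0.4, 0.1, -1.0]
opening: 0.155
```

```bash
python3 - <<'E'
from h import *
rep2()
E
```

```text
t 25.05 fork [ 0.5487 -0.3379  0.0229] rel post [0.0004 0.0006] yaw-RY 0.0069 zax [ 0.002 -0.015] tcp [ 0.547  -0.3385  0.074 ] F [ 0.38  0.13 -0.97]
```

Emit:
{"api": "drive_tool", "payload": {
  "deltas": [
    [[0,0,-0.0015],0],
    [[0,0,-0.0015],0],
    [[0,0,-0.0015],0]
  ]
}}

```text
time_s: 25.35
eef_pos: [0.5469, -0.3384, 0.0689]
eef_rot: [-0.007, 0.999, 0.052, 0.01]
wrist_force: [-0.7, -0.3, -1.6]
opening: 0.155
```

Emit:
{"api": "drive_tool", "payload": {
  "deltas": [
    [[0,0,-0.0015],0],
    [[0,0,-0.0015],0]
  ]
}}

```text
time_s: 25.55
eef_pos: [0.5469, -0.3383, 0.0655]
eef_rot: [-0.007, 0.999, 0.052, 0.01]
wrist_force: [-0.5, 0.4, -1.9]
opening: 0.155
```

```bash
python3 - <<'E'
from h import *
rep2()
E
```

```text
t 25.55 fork [ 0.5486 -0.3378  0.0145] rel post [0.0003 0.0008] yaw-RY 0.0069 zax [ 0.002 -0.015] tcp [ 0.5469 -0.3383  0.0655] F [-0.54  0.42 -1.92]
```

Emit:
{"api": "drive_tool", "payload": {
  "deltas": [
    [[0,0,-0.0012],0],
    [[0,0,-0.001],0],
    [[0,0,0],0]
  ]
}}

```text
time_s: 25.85
eef_pos: [0.5468, -0.3383, 0.0629]
eef_rot: [-0.007, 0.999, 0.052, 0.01]
wrist_force: [-0.2, -0.2, -1.1]
opening: 0.159
```

```bash
python3 - <<'E'
from h import *
rep2();c=snap('wrist','w19');cv2.imwrite('pics/c20.png',cv2.resize(c['frame'][140:240,190:325,::-1],None,fx=5.8,fy=5.8,interpolation=cv2.INTER_CUBIC))
E
```

```text
t 25.85 fork [ 0.5486 -0.3377  0.0119] rel post [0.0002 0.0008] yaw-RY 0.0069 zax [ 0.002 -0.015] tcp [ 0.5468 -0.3383  0.0629] F [-0.16 -0.16 -1.14]
```

View pics/c20.png

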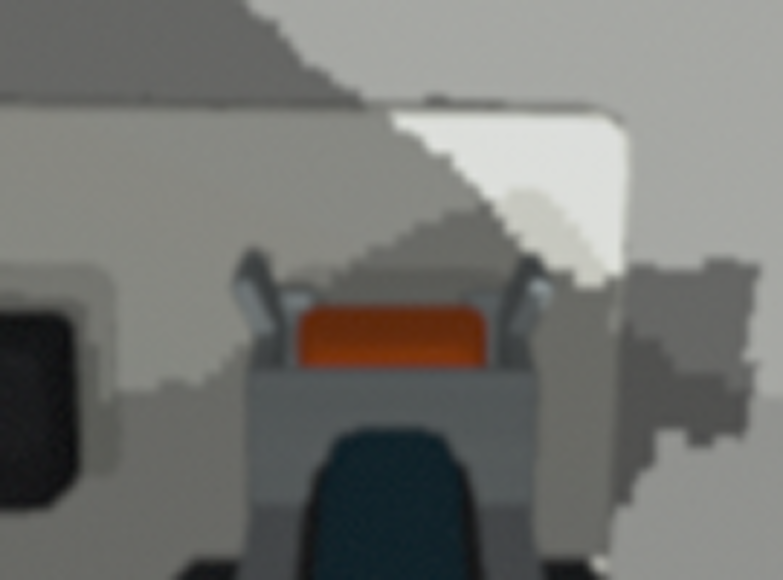

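Emit:
{"api": "drive_tool", "payload": {
  "deltas": [
    [[-0.003,-0.0003,0],0],
    [[-0.004,-0.0004,0],0],
    [[-0.004,-0.0004,0],0],
    [[0,0,0],0]
  ]
}}

```text
time_s: 26.3
eef_pos: [0.5349, -0.3396, 0.0632]
eef_rot: [-0.007, 0.999, 0.052, 0.01]
wrist_force: [-0.2, -0.4, -0.3]
opening: 0.156
```

```bash
python3 - <<'E'
from h import *
rep2();c=snap('wrist','w20');cv2.imwrite('pics/c21.png',cv2.resize(c['frame'][140:240,190:325,::-1],None,fx=5.8,fy=5.8,interpolation=cv2.INTER_CUBIC))
E
```

```text
t 26.3 fork [ 0.5366 -0.339   0.0122] rel post [-0.0118  0.0007] yaw-RY 0.0071 zax [ 0.002 -0.015] tcp [ 0.5349 -0.3396  0.0632] F [-0.21 -0.38 -0.3 ]
```

View pics/c21.png

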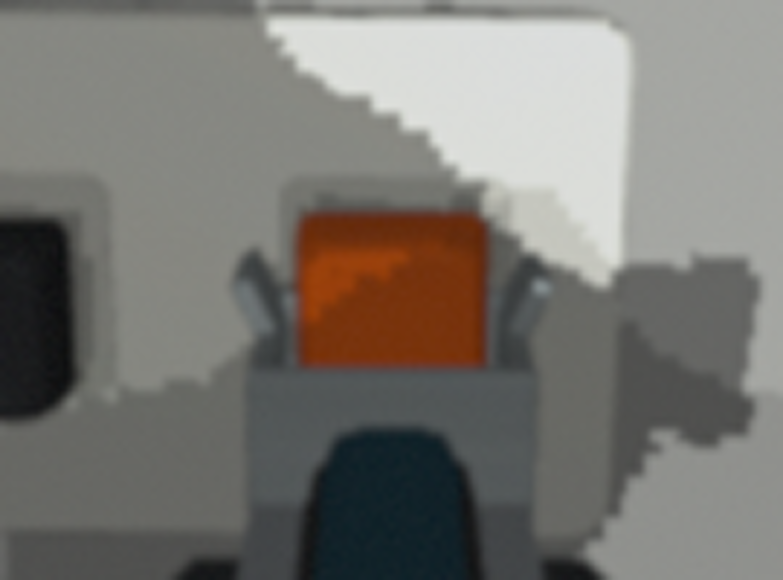

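The cap stays on the post while the fork slides out. Continuing back.

Emit:
{"api": "drive_tool", "payload": {
  "deltas": [
    [[-0.004,-0.0004,0],0],
    [[-0.006,-0.0006,0],0],
    [[-0.008,-0.0008,0],0],
    [[-0.008,-0.0008,0],0],
    [[-0.008,-0.0008,0],0],
    [[-0.008,-0.0008,0],0],
    [[0,0,0],0],
    [[0,0,0],0]
  ]
}}

```text
time_s: 27.15
eef_pos: [0.4887, -0.3444, 0.0635]
eef_rot: [-0.007, 0.999, 0.051, 0.01]
wrist_force: [-1.0, 0.1, -0.2]
opening: 0.152
```

```bash
python3 - <<'E'
from h import *
rep2();c=snap('wrist','w21')
E
```

```text
t 27.15 fork [ 0.4904 -0.3439  0.0125] rel post [-0.0582  0.0004] yaw-RY 0.0061 zax [ 0.002 -0.015] tcp [ 0.4887 -0.3444  0.0635] F [-1.02  0.1  -0.16]
```

View pics/w21.png

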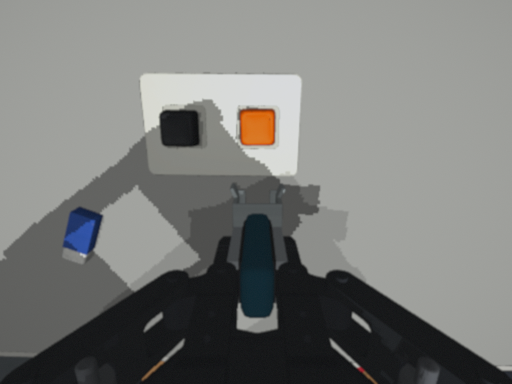

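The cap hangs centred on the empty post: cap at px (257,127), centred in the post's recess. I'll set the puller on bare desk a little back and to the right.

Emit:
{"api": "drive_tool", "payload": {
  "deltas": [
    [[-0.008,-0.004,0.002],0],
    [[-0.01,-0.01,0],0],
    [[-0.008,-0.012,0],0],
    [[0,-0.012,0],0],
    [[0,-0.008,0],0],
    [[0,0,0],0],
    [[0,0,0],0]
  ]
}}

```text
time_s: 27.9
eef_pos: [0.4606, -0.3962, 0.066]
eef_rot: [-0.006, 0.999, 0.051, 0.01]
wrist_force: [0.5, 0.3, -0.7]
opening: 0.155
```

```bash
python3 - <<'E'
from h import *
rep2()
E
```

```text
t 27.9 fork [ 0.4623 -0.3957  0.0149] rel post [-0.0912 -0.0485] yaw-RY 0.0052 zax [ 0.001 -0.013] tcp [ 0.4606 -0.3962  0.066 ] F [ 0.49  0.32 -0.69]
```

Underside is at 12 mm; lowering to the desk (fork z 0.003).

Emit:
{"api": "drive_tool", "payload": {
  "deltas": [
    [[0,0,-0.004],0],
    [[0,0,-0.003],0],
    [[0,0,-0.002],0],
    [[0,0,0],0]
  ]
}}

```text
time_s: 28.3
eef_pos: [0.461, -0.3947, 0.0555]
eef_rot: [-0.007, 0.999, 0.052, 0.01]
wrist_force: [0.1, 0.1, -1.3]
opening: 0.156
```

Emit:
{"api": "drive_tool", "payload": {
  "deltas": [
    [[0,0,-0.0008],0],
    [[0,0,-0.0008],0]
  ]
}}

```text
time_s: 28.5
eef_pos: [0.4612, -0.3943, 0.0541]
eef_rot: [-0.007, 0.999, 0.052, 0.01]
wrist_force: [-1.8, 2.9, 5.3]
opening: 0.157
```

```bash
python3 - <<'E'
from h import *
rep2()
E
```

```text
t 28.5 fork [ 0.4629 -0.3937  0.003 ] rel post [-0.0904 -0.0466] yaw-RY 0.0075 zax [ 0.002 -0.015] tcp [ 0.4612 -0.3943  0.0541] F [-1.76  2.92  5.26]
```

Touching the desk. I'll let the pressure relax and then open the gripper.

Emit:
{"api": "drive_tool", "payload": {
  "deltas": [
    [[0,0,0],0],
    [[0,0,0],0]
  ]
}}

```text
time_s: 28.7
eef_pos: [0.4614, -0.3943, 0.0543]
eef_rot: [-0.007, 0.999, 0.052, 0.01]
wrist_force: [-0.4, -0.3, -1.1]
opening: 0.157
```

Emit:
{"api": "drive_tool", "payload": {
  "deltas": [
    [[0,0,0],0],
    [[0,0,0],0],
    [[0,0,0],0],
    [[0,0,0],0],
    [[0,0,0],0],
    [[0,0,0],0],
    [[0,0,0],0],
    [[0,0,0],0]
  ],
  "gripper": 1
}}

```text
time_s: 29.5
eef_pos: [0.4618, -0.3949, 0.0549]
eef_rot: [-0.006, 0.999, 0.052, 0.01]
wrist_force: [-0.5, -0.2, 0.6]
opening: 1.002
```

```bash
python3 - <<'E'
from h import *
rep2();c=snap('wrist','w22')
E
```

```text
t 29.5 fork [ 0.4636 -0.3945  0.0039] rel post [-0.0898 -0.0474] yaw-RY 0.0074 zax [ 0.001 -0.013] tcp [ 0.4618 -0.3949  0.0549] F [-0.5  -0.22  0.63]
```

View pics/w22.png

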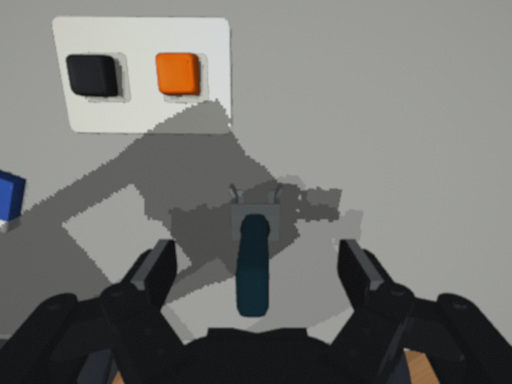

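Fingers are clear on both sides of the puller. Rising straight up.

Emit:
{"api": "drive_tool", "payload": {
  "deltas": [
    [[0,0,0.01],0],
    [[0,0,0.02],0],
    [[0,0,0.03],0],
    [[0,0,0.03],0],
    [[0,0,0.03],0],
    [[0,0,0.03],0],
    [[0,0,0.03],0],
    [[0,0,0.02],0],
    [[0,0,0],0],
    [[0,0,0],0]
  ]
}}

```text
time_s: 30.55
eef_pos: [0.4603, -0.3929, 0.2683]
eef_rot: [-0.005, 0.999, 0.052, 0.011]
wrist_force: [0.2, 0.6, -1.1]
opening: 0.998
```

```bash
python3 - <<'E'
from h import *
c=snap('wrist','w23');s=snap('scene','sc23');d=snap('side','s23');o=get_obs();print(o['eef_pos'],o['time_s'])
a=cv2.resize(d['frame'][170:310,180:360,::-1],None,fx=4,fy=4,interpolation=cv2.INTER_CUBIC);cv2.imwrite('pics/c23.png',a)
hsv=cv2.cvtColor(c['frame'],cv2.COLOR_RGB2HSV)
for a,b,m in blobs((hsv[...,0]<20)&(hsv[...,1]>150)&(hsv[...,2]>90),60,(0,0,512,230)): print('cap',a,b,onz(c,*b,.0275).round(4))
E
```

```text
[ 0.45993245 -0.39248684  0.2667147 ] 30.7
cap 277 [224.3  88.9] [ 0.5492 -0.3391  0.0275]
```

View pics/w23.png

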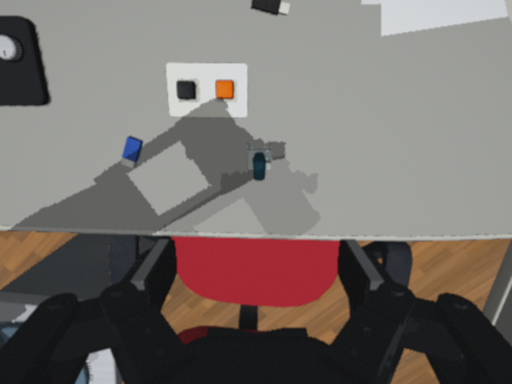

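View pics/c23.png

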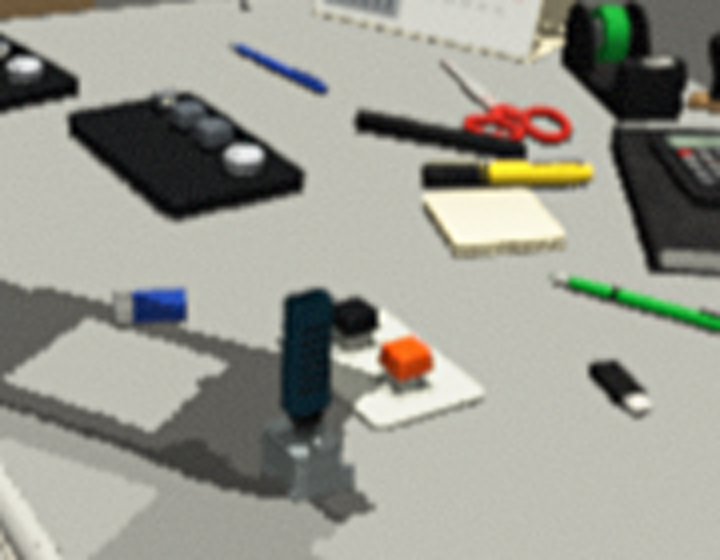

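```bash
python3 -c "
from bench import hand_in,get_obs
print(hand_in())"
```

```text
the job is handed in; nothing more can be done
None
```

The orange cap is off the keypad and hanging on the rack's empty post. The puller stands on bare desk near (0.463, -0.394). I handed the job in at about 31 s of the 72 s allowed; no verdict was reported.

**Pull:** I slid the fork in from the front until the wrist force showed about 6–7 N on the deck and roughly 3 N of stop on the cap. I held it there for more than 0.4 s, then lifted straight up. The cap came off at about 9 N.

**Last checks:**
- **Cap:** it hangs level, about 1 mm from the post's measured centre, both measured from the wrist camera. Its height was not measured directly; it looks level with the black spare in the side view.
- **Puller:** it stands upright on the desk, with the fingers open and about 0.27 m up, touching nothing.
- **Grey caps, sticky notes, eraser and USB stick:** they look unmoved in the side view; I did not measure them again.

**Tilt in the hand:** the tool tilted by up to about 2° during the fast moves. Before going under the cap I worked the forward lean down to under 0.5°. A sideways lean of just under 1° stayed until I let go.

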